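# Turn the cold block in the slide clamp and load the pots

### The arm

A 6-joint arm with a two-finger parallel gripper is mounted at the origin on the work surface. World frame = base frame: x ahead of the robot, y to its left, z up, the work surface at z = 0. Lengths are in mm, angles in degrees, forces in N, time in s.
With the tool pointing down it reaches from about 375 to 975 mm from the base axis. Payload 3.8 kg.
Tool frame: the origin (TCP) lies at the very end of the fingers, on their centre line; the grasp point (between the pads) lies 19 mm behind it (ctrl.pinch_z is the distance from the TCP to the grasp point, in mm); z points along the fingers, y is the line along which they close (so a half turn about z gives the same grasp; the last joint's range is limited). The gripper opens to 85 mm and grips with 20 to 120 N. Pads are 22 mm wide; open, the fingers measure 114 mm over their backs; the gripper's body (76 mm by 85 mm) begins 54 mm behind the grasp point. The pads swing forward as they close: fully open they stand 13 mm farther back than shut.
Start: joints at [-69.437, 15.12, 91.902, -0, 72.978, -2.114], TCP at [260.238, -622.811, 231.28] pointing down, gripper open.
Joint ranges: [-150.88, 150.88], [-54.13, 125.18], [17.81, 147.31], [-75.09, 255.09], [0, 152.58], [-146.25, 146.25]. Speed limits (degrees/s): [147.25, 147.25, 180, 180, 180, 180].

### API

Orientations are given as [roll, pitch, yaw] about the fixed x, y, z axes, in that order (R = Rz(yaw) Ry(pitch) Rx(roll)).
In Python, from bench import ctrl, optics, boxes_of, landmark_of gives the robot as it stands. The module is installed in compiled form; this text tells all that it offers.
- The arm moves only by the tool step_arm, never from a script. Its argument "moves" is a list of rows, each a list of 7 numbers: the turn, a rotation vector about the tool's x, y, z in rad, then the shift along the tool's x, y, z in m, then the opening, from 0 (shut) to 1 (fully open). In form: [[wx, wy, wz, tx, ty, tz, grip], ...]. A call has 1 to 5 rows; each row is the pose to reach, as a shift and turn from the pose commanded when the call began, along the tool's axes at that moment; what a row does not reach only later rows make up. A row lasts 1/12 s, in which the tool goes at most 41.7 mm and 7.16 degrees, less where a joint would pass 70% of its speed; a pose out of reach is approached as far as the arm can. A call with a gripper value outside its range is refused whole. The fingers move at their own pace and stop on an object; "newtons" is the grip in N (left out, the last holds). Time passes only in rows, so rows that repeat a pose let the fingers close. It gives the time, the measured TCP pose, the force, the opening and the grip force at its end, in the units of the state.
- ctrl.get_obs(): the state, without advancing time (a new reading comes with each control period).
- optics.snapshot(name): name is "scene" or "top" or "wrist"; returns the picture (480x640x3 uint8, blue, green, red); there is no depth.
- optics.camera_model(name): a dict with "fovy" (degrees; the focal length in pixels is half the picture's height over the tangent of half this angle, whatever the lens; pixels are square), "cx", "cy" (the principal point, pixels), "R" (3x3) and "t" (3): a world point X has camera coordinates R X + t. Camera axes: x right, y down, z forward; pixel columns grow to the right and rows downward; lengths in mm; the calibration is good to about 2 mm. A picture is of the moment at which its call begins: read the wrist's pose just before it. camera_model takes no time and is no camera call; for the wrist camera it gives the pose at the moment of the call.
- ctrl.sign_off(): hands the job in; it is judged then, once.
Trained networks look in the newest picture that a camera, given by its name, has taken for a name from the list of things; names that differ only in an ending like _2 or _b are one class to them, and where a whole thing is asked for, a point or a joint stands for the part that bears it (a point fixed in the world has none). Each returns a list of dicts, best first, with "p" (0 to 1); they miss things now and then, are a little off and sometimes report something else, mostly with a low value. They report only what shows in the picture. A call takes as long as a camera call. They do not tell look-alikes from the thing itself.
- boxes_of(label, camera): "bbox" ([left, top, right, bottom] in pixels, round what is visible of it).
- landmark_of(label, camera): "centre" ([column, row] in pixels: a listed point, or the origin of a listed thing).
The state is a dict: "time": time; "qpos": joint angles; "joint_vel": joint speeds; "joint_efforts": joint torques, N m; "tool_pos": TCP position; "eef_rot": TCP orientation; "ft_force": force on the tool from outside, world axes, zero at the start; "moment": the same for the moment, N m; "finger_gap": finger opening in mm; "finger_force": force on a finger pad.
Only numpy, scipy, OpenCV 4.12 (cv2) and the standard library are available. Lean on these libraries where they do the work, as an engineer would, in place of code of your own. Each camera call takes 0.05 s, during which the arm holds its last target. There are 200 camera calls.

### The job

Get the cold block ready for the ward round. While the block stands in the slide clamp, screw its filler cap fully tight; then slide the clamp's jaw open, lay the block over on the clamp bed so that its trough faces straight up, centred between the jaws, and slide the jaw shut to hold it snugly. Only then stand every pot upright in the trough, and leave the other things on the counter alone.

Things in the scene. Friction and masses are not known exactly. Their poses are not given: they have to be found in the camera images.
- clamp: fixed slide-jaw clamp, aluminium bed 12 mm thick, 150 mm in x, y -80 to +155 mm. Origin on the counter under the centre of the closed jaws; y is the slide direction towards the moving jaw, z up. Both dark steel jaws: 54 mm long in x, tops at z 28 mm. Fixed jaw's gripping face at y -31 (reaches to -47), moving jaw's at y +31 mm + joint jaw (14 mm thick). Bed is open along x, longer than the jaws
- jaw (a joint): the moving jaw's slide, m: 0 when the gap between the jaws is 62 mm (just closed on the block), growing as it opens along the clamp's +y, up to 0.045; stays where it is left (about 5 N of friction)
- jaw_handle (a point): centre of the top of the moving jaw's black upright handle tab: 12 mm (clamp x) x 24 mm (clamp y), its top 68 mm above the counter, graspable over its upper 40 mm; 95 mm from the clamp origin along y when the jaw is closed. Axes like the clamp's
- block: loose white plastic cold block, 60 (x) x 62 (y) x 136 (z) mm, 0.45 kg, origin at its centre. +x face: the trough; +z end: grey filler cap; the plain 136 x 60 mm sides facing +y and -y go between the jaws. At the start it stands on the bed, cap up, trough facing the clamp's +x; when done it lies with its x axis up, y sides between the jaws, centre 42 mm above the counter
- trough (a point): centre of the trough's floor in the block's +x face, 20 mm from the block's origin; axes like the block's (x out of the trough). The trough is open and undivided: 124 mm (z) x 50 mm (y), 10 mm deep, walls 6 mm. Four pots fit in one row along z, 30 mm apart
- cap (a joint): turn of the filler cap on the block's +z end, rad: 0 fully tight (at its stop), growing counter-clockwise as seen from above the cap, up to 2.6; it stays captive and at a fixed height. Starts unscrewed by 1.5 to 2.3 rad
- cap_grip (a point): on the cap's axis, centre of the top of its wing bar, 94 mm from the block's origin. Cap: disc of 36 mm diameter and 8 mm high on the block's end; on it a wing bar 9 mm (point x) x 36 mm (point y) and 18 mm high. When tight, the bar lies along the block's y
- pot1: small white ointment pot with a flat aluminium lid, standing on the counter; plain cylinder, 26 mm diameter, 26 mm high. Origin: centre of its underside, z up along the pot. May be absent (2 to 4 of the four are there)
- pot2: small white ointment pot with a flat aluminium lid, standing on the counter; plain cylinder, 26 mm diameter, 26 mm high. Origin: centre of its underside, z up along the pot. May be absent (2 to 4 of the four are there)
- pot3: small white ointment pot with a flat aluminium lid, standing on the counter; plain cylinder, 26 mm diameter, 26 mm high. Origin: centre of its underside, z up along the pot. May be absent (2 to 4 of the four are there)
- pot4: small white ointment pot with a flat aluminium lid, standing on the counter; plain cylinder, 26 mm diameter, 26 mm high. Origin: centre of its underside, z up along the pot. May be absent (2 to 4 of the four are there)
- saline: clear saline bottle, 66 mm diameter, 170 mm high (bystander, leave it alone). Origin: centre of its underside
- brown_jar: brown glass jar with black lid, 56 mm diameter, 75 mm high (bystander, leave it alone). Origin: centre of its underside
- swab_cup: grey open cup, 68 mm diameter, 80 mm high (bystander, leave it alone). Origin: centre of its underside
There are look-alikes about, which are no part of the job. What is shaped like the pot2 but black, turquoise or yellow is not meant.

How it is judged (in metres and radians):
On the way, in this order (a step that is already met when the one before it is completed fails the run):
1. the filler cap is screwed fully tight while the block stands in the closed clamp (value of joint cap below 0.12 rad and angle between block's own z axis and vertical below 0.1 rad and value of joint jaw below 0.006 m), for 0.2 s.
2. the jaw is slid open (value of joint jaw above 0.01 m), for 0.2 s.
3. the block lies on the bed, trough up, held snugly between the jaws, with the pots still on the counter (angle between block's own x axis and vertical below 0.08 rad and angle between the y axis of block and the y axis of clamp, either way round below 0.06 rad and x of block in the frame of clamp between -0.025 and 0.025 m and y of block in the frame of clamp between -0.005 and 0.006 m and z of block in the frame of clamp between 0.037 and 0.047 m and value of joint jaw between -0.004 and 0.0025 m and value of joint cap below 0.12 rad and height (world z) of each of pot1, pot2, pot3, pot4 below 0.03 m), for 0.3 s.
4. every pot stands in the trough (x of pot1 in the frame of trough between -0.004 and 0.006 m and y of pot1 in the frame of trough between -0.014 and 0.014 m and z of pot1 in the frame of trough between -0.051 and 0.051 m and angle between each of pot1, pot2, pot3, pot4's own z axis and vertical below 0.15 rad and linear speed of each of pot1, pot2, pot3, pot4 below 0.03 m/s and x of pot2 in the frame of trough between -0.004 and 0.006 m and y of pot2 in the frame of trough between -0.014 and 0.014 m and z of pot2 in the frame of trough between -0.051 and 0.051 m and x of pot3 in the frame of trough between -0.004 and 0.006 m and y of pot3 in the frame of trough between -0.014 and 0.014 m and z of pot3 in the frame of trough between -0.051 and 0.051 m and x of pot4 in the frame of trough between -0.004 and 0.006 m and y of pot4 in the frame of trough between -0.014 and 0.014 m and z of pot4 in the frame of trough between -0.051 and 0.051 m), for 0.2 s.
At the end, for the whole second after the job is handed in: Block flat on the clamp bed, trough up (0.08 rad), square to the jaws (0.06 rad), centre within 25 mm of the jaws' middle along x, jaw shut to within 2.5 mm of snug; cap within 0.12 rad of tight; every pot present upright (0.15 rad) on the trough's floor, at rest (all of step 4 and angle between block's own x axis and vertical below 0.08 rad and angle between the y axis of block and the y axis of clamp, either way round below 0.06 rad and x of block in the frame of clamp between -0.025 and 0.025 m and y of block in the frame of clamp between -0.005 and 0.006 m and z of block in the frame of clamp between 0.037 and 0.047 m and value of joint jaw between -0.004 and 0.0025 m and value of joint cap below 0.12 rad and linear speed of block below 0.02 m/s); the robot touches nothing.
It fails at once if a bystander (saline bottle, brown jar or cup) is moved more than 30 mm (distance of any of saline, brown_jar, swab_cup from where it was at the start of the episode above 0.03 m).
Of pot1, pot2, pot3, pot4 only 2 to 4 are there at a start; the rules pass over those that are not, and their reading is None.
At some moment in a run one of pot1, pot2, pot3, pot4 may be knocked a few centimetres aside while the robot is not near it.
It also fails if it takes over 210 s, if anything falls off the work surface, if the arm or the gripper's body presses on something with over 40 N, if the wrist force passes 120 N, or if a joint passes its speed limit or range.

## Working session

There is one attempt and no reset: what is moved stays moved. The work goes in short steps, Python scripts to look and compute and a tool call to move; the robot and the scene stay as the last step left them, time stands still between calls to the robot, and variables do not carry over. Pictures are saved under pics/ and viewed, at most 14 in all, crops included, and the job is handed in when it is done.

Besides the shell and the picture viewer there is one more tool, called after "Request:" by a JSON object that holds its "fn" and its "kwargs". step_arm: Moves the arm, as the interface text tells. Its arguments: {"type":"object","properties":{"moves":{"type":"array"},"newtons":{"type":"number"}},"required":["moves"]}

```bash
mkdir -p pics
python3 - <<'E'
from bench import ctrl, optics, boxes_of, landmark_of
import cv2
print(ctrl.get_obs(), ctrl.pinch_z)
for n in ("scene","top"):
    im=optics.snapshot(n); cv2.imwrite(f"pics/{n}0.png",im); c=optics.camera_model(n); print(n,c)
    for l in ("clamp","jaw_handle","block","trough","cap_grip","pot1","saline","brown_jar","swab_cup"):
        print(l,[(round(d["p"],2),[round(v) for v in d["centre"]]) for d in landmark_of(l,n)][:8])
E
```

```text
{'time': 0.0, 'qpos': array([-6.94366780e+01,  1.51697620e+01,  9.19812828e+01,  6.41041373e-04,
        7.29779473e+01, -2.11406480e+00]), 'joint_vel': array([-0.02897011,  0.00338659, -0.11033051, -0.07414411,  0.02133619,
       -0.00871888]), 'joint_efforts': array([ 2.53276939e-04, -5.15117097e+01, -3.67309678e+01, -2.48438819e-04,
        1.28135699e-02, -1.78984465e-05]), 'tool_pos': array([ 259.98614564, -622.12684418,  229.95466663]), 'eef_rot': array([-1.79871118e+02, -5.37050538e-03,  2.26771924e+01]), 'ft_force': array([-0.15979842,  0.0113759 , -0.52010939]), 'moment': array([ 0.04846933,  0.00934628, -0.0190353 ]), 'finger_force': 0.0, 'finger_gap': 85.40267943675684} 18.700000000000003
scene {'fovy': 47.04967681898103, 'cx': 317.20676986053155, 'cy': 244.9128035098961, 'R': array([[ 0.76970178,  0.63831597, -0.01057835],
       [ 0.48846196, -0.59951033, -0.63402862],
       [-0.41105242,  0.48284583, -0.77323723]]), 't': array([-316.36135988, -309.98464347, 1385.61637254])}
clamp [(0.74, [386, 199])]
jaw_handle [(0.85, [429, 200])]
block []
trough [(0.72, [386, 176])]
[... 269 characters left out ...]
6454, 'cx': 324.2442498510837, 'cy': 232.9790501046381, 'R': array([[-0.00545806, -0.99994177, -0.00930937],
       [-0.99535232,  0.00632762, -0.09609227],
       [ 0.09614558,  0.00874163, -0.9953289 ]]), 't': array([-148.60196055,  578.06484342, 1217.40358211])}
clamp [(0.76, [210, 257])]
jaw_handle [(0.74, [208, 205])]
block [(0.61, [204, 249])]
trough [(0.76, [211, 249])]
cap_grip [(0.6, [191, 247]), (0.2, [335, 293])]
pot1 [(0.73, [400, 188]), (0.65, [334, 296]), (0.64, [392, 219]), (0.6, [401, 251]), (0.56, [337, 228]), (0.54, [370, 244]), (0.49, [393, 280])]
saline [(0.85, [288, 136])]
brown_jar [(0.65, [476, 292]), (0.39, [337, 225])]
swab_cup [(0.96, [462, 216]), (0.3, [392, 221])]
```

View pics/scene0.png

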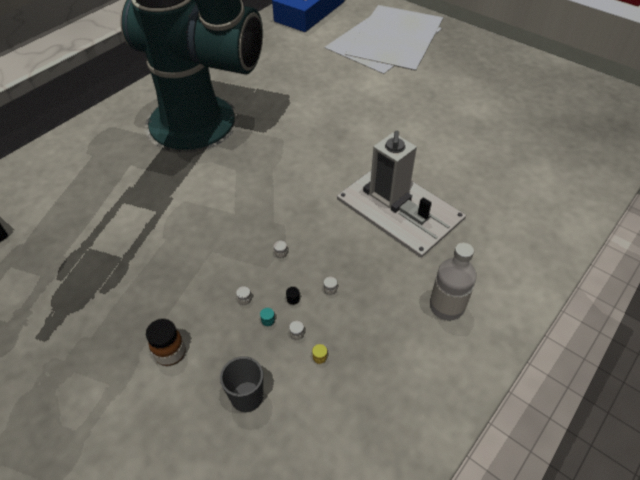

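View pics/top0.png

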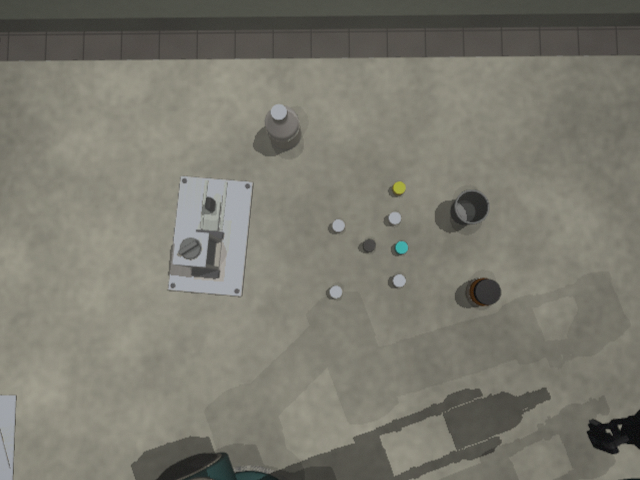

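The scene view shows the block upright in the clamp (392,175), handle at (425,208). There are four white pots at (281,248), (243,295), (297,328), (330,285). The look-alikes are black (293,295), turquoise (267,317) and yellow (320,353). In the top view the white pots are at (338,226), (394,218), (335,292), (399,281), and the bed corners near (180,177), (253,181), (241,297), (169,291).

```bash
cat > h.py <<'E'
import numpy as np, cv2
from scipy.spatial.transform import Rotation as Ro
from bench import ctrl, optics, boxes_of, landmark_of
def f(c): return 240/np.tan(np.radians(c["fovy"]/2))
def ray(c,p):
    d=c["R"].T@np.array([(p[0]-c["cx"])/f(c),(p[1]-c["cy"])/f(c),1.]); return -c["R"].T@c["t"],d/np.linalg.norm(d)
def atz(c,p,z):
    o,d=ray(c,p); return o+d*(z-o[2])/d[2]
def tri(*cps):
    A=np.zeros((3,3));b=np.zeros(3);L=[]
    for c,p in cps:
        o,d=ray(c,p);M=np.eye(3)-np.outer(d,d);A+=M;b+=M@o;L.append((o,M))
    X=np.linalg.solve(A,b); return X,[round(float(np.linalg.norm(M@(X-o))),1) for o,M in L]
def proj(c,X):
    q=c["R"]@np.asarray(X,float)+c["t"]; return np.array([c["cx"]+f(c)*q[0]/q[2],c["cy"]+f(c)*q[1]/q[2]])
def rel(pos,R=None,obs=None):
    "shift (m) in tool axes and rotvec from the current measured pose"
    o=obs or ctrl.get_obs(); R0=Ro.from_euler("xyz",o["eef_rot"],degrees=True)
    t=R0.inv().apply(np.array(pos)-o["tool_pos"])/1000
    w=(R0.inv()*R).as_rotvec() if R is not None else np.zeros(3)
    return np.round(np.r_[w,t],4)
E
python3 - <<'E'
from h import *
T=optics.camera_model("top");S=optics.camera_model("scene")
im=cv2.imread("pics/top0.png")
g=cv2.cvtColor(im,cv2.COLOR_BGR2GRAY); m=((g>150)).astype(np.uint8); m[:, :150]=0;m[:,270:]=0;m[:165]=0;m[310:]=0
m=cv2.morphologyEx(m,cv2.MORPH_CLOSE,np.ones((9,9)))
c=max(cv2.findContours(m,0,2)[0],key=cv2.contourArea); h=cv2.convexHull(c)
P=np.array([atz(T,p,12)[:2] for p in h[:,0,:]],np.float32)
print("bed rect",cv2.minAreaRect(P),cv2.contourArea(P))
# screws
for n,C,ps in (("top",T,[(180,177),(253,181),(241,297),(169,291)]),("scene",S,[(338,200),(420,250),(465,213),(386,165)])):
    for p in ps: print(n,p,atz(C,p,12).round(1))
for s,t in (((429,200),(208,205)),((398,132),(191,247)),((386,176),(211,249)),((281,252),(334,296)),((247,300),(401,281)),((299,334),(393,219)),((328,289),(337,228))):
    print(s,t,tri((S,s),(T,t)))
for l in ("saline","brown_jar","swab_cup"): pass
for s,t in (((448,306),(288,136)),((171,352),(476,292)),((246,401),(462,216))): print(tri((S,s),(T,t)))
E
```

```text
bed rect ((576.6755981445312, 79.75503540039062), (147.71253967285156, 233.05276489257812), 84.67671203613281) 34306.86246991498
top (180, 177) [695.9 143.5  12. ]
top (253, 181) [686.5  -6.5  12. ]
top (241, 297) [450.3  16.3  12. ]
top (169, 291) [463.1 161.8  12. ]
scene (338, 200) [462.3   8.7  12. ]
scene (420, 250) [675.    3.3  12. ]
scene (465, 213) [693.6 147.6  12. ]
scene (386, 165) [478.7 164.7  12. ]
(429, 200) (208, 205) (array([633.62353252,  77.44345033,  67.55760055]), [5.0, 5.0])
(398, 132) (191, 247) (array([541.57042334,  81.24810529, 191.096261  ]), [4.2, 4.2])
(386, 176) (211, 249) (array([541.93344954,  63.01824036,  90.44689463]), [0.1, 0.1])
(281, 252) (334, 296) (array([ 452.78316663, -169.24563862,   -3.07428115]), [2.3, 2.3])
(247, 300) (401, 281) (array([ 484.10970581, -302.67022324,    6.4125051 ]), [5.1, 5.1])
(299, 334) (393, 219) (array([ 608.46258414, -291.70452488,    2.42148341]), [1.5, 1.5])
(328, 289) (337, 228) (array([ 588.59162205, -179.12562744,    0.95218923]), [1.7, 1.7])
(array([783.99659275, -75.83608982,   7.83993359]), [3.5, 3.5])
(array([ 457.09351151, -459.69355528,   -1.13091227]), [1.0, 1.0])
(array([ 615.77578352, -437.76409733,  -18.4116503 ]), [0.8, 0.8])
```

Run:
```python
from h import *
o=ctrl.get_obs();c=optics.camera_model("wrist")
R0=Ro.from_euler("xyz",o["eef_rot"],degrees=True)
print("cam in tool",R0.inv().apply(-c["R"].T@c["t"]-o["tool_pos"]),"\n",(c["R"]@R0.as_matrix()).round(3),c["fovy"],c["cx"],c["cy"])
Rt=Ro.from_euler("xyz",[180,0,84.7],degrees=True)
print(rel([510,-200,330],Ro.from_euler("xyz",[180,0,84.7],degrees=True)), rel([510,-200,330]))
```

```text
cam in tool [  80.90367547    0.23014744 -141.24189742] 
 [[ 0.001  1.     0.   ]
 [-0.95   0.001 -0.313]
 [-0.313  0.     0.95 ]] 62.01506843576636 319.30313923779596 242.7719570376309
[-0.      0.     -1.0825  0.3935 -0.2938 -0.0987] [ 0.      0.      0.      0.3935 -0.2938 -0.0987]
```

Request:
{"fn": "step_arm", "kwargs": {"moves": [[0, 0, -0.1, 0.026, -0.02, -0.007, 1], [0, 0, -0.2, 0.052, -0.039, -0.013, 1], [0, 0, -0.3, 0.079, -0.059, -0.02, 1], [0, 0, -0.4, 0.105, -0.078, -0.026, 1], [0, 0, -0.5, 0.131, -0.098, -0.033, 1]]}}

```text
time: 1.42
tool_pos: [343.8, -480.6, 264.4]
eef_rot: [180.0, -0.0, 51.6]
ft_force: [0.1, -0.6, 0.2]
finger_gap: 85.7
finger_force: 0.0
```

Run:
```python
from h import *
print(ctrl.get_obs()["tool_pos"],ctrl.get_obs()["eef_rot"],rel([510,-200,330],Ro.from_euler("xyz",[180,0,84.7],degrees=True)))
```

```text
[ 343.79792306 -480.62066379  264.4462228 ] [ 1.79997668e+02 -7.08964500e-03  5.15781506e+01] [ 1.000e-04 -1.000e-04 -5.781e-01  3.231e-01 -4.420e-02 -6.550e-02]
```

Request:
{"fn": "step_arm", "kwargs": {"moves": [[0, 0, -0.115, 0.032, -0.0044, -0.0066, 1], [0, 0, -0.23, 0.064, -0.0088, -0.013, 1], [0, 0, -0.345, 0.096, -0.0132, -0.02, 1], [0, 0, -0.46, 0.128, -0.0176, -0.0264, 1], [0, 0, -0.578, 0.16, -0.022, -0.033, 1]]}}

```text
time: 1.83
tool_pos: [426.7, -341.8, 297.9]
eef_rot: [180.0, 0.0, 84.8]
ft_force: [0.2, 0.1, 0.3]
finger_gap: 85.5
finger_force: 0.0
```

Request:
{"fn": "step_arm", "kwargs": {"moves": [[0, 0, 0, 0.037, 0.0175, -0.008, 1], [0, 0, 0, 0.074, 0.035, -0.016, 1], [0, 0, 0, 0.11, 0.0525, -0.025, 1], [0, 0, 0, 0.147, 0.07, -0.033, 1], [0, 0, 0, 0.147, 0.07, -0.033, 1]]}}

```text
time: 2.25
tool_pos: [513.8, -198.0, 332.7]
eef_rot: [179.7, -0.1, 84.8]
ft_force: [-0.0, -0.5, 0.4]
finger_gap: 85.4
finger_force: 0.0
```

Run:
```python
from h import *
o=ctrl.get_obs();print(o["tool_pos"],o["eef_rot"])
c=optics.camera_model("wrist");im=optics.snapshot("wrist");cv2.imwrite("pics/w1.png",im)
for p in sorted(landmark_of("pot1","wrist"),key=lambda d:-d["p"]): print(round(p["p"],2),np.round(p["centre"]),atz(c,p["centre"],0).round(1), im[int(p["centre"][1])-8,int(p["centre"][0])])
for x in ([540,83,300],[510,20,330]): print(rel(x))
```

```text
[ 513.8343077  -197.9792044   332.65263298] [ 1.79702414e+02 -1.49682056e-01  8.48027497e+01]
0.94 [299. 261.] [ 481.6 -294.9    0. ] [66 72 76]
0.9 [350. 219.] [ 549.  -244.9    0. ] [11 12 14]
0.89 [396. 251.] [ 603.9 -291.6    0. ] [54 61 64]
0.76 [350. 264.] [ 545.6 -304.5    0. ] [51 56 52]
0.7 [380. 165.] [ 588.4 -183.2    0. ] [152 146 146]
0.66 [444. 254.] [ 665.  -301.5    0. ] [43 51 55]
0.64 [266. 164.] [ 456.3 -169.8    0. ] [52 59 60]
[0.     0.     0.     0.2869 0.0024 0.0307]
[ 0.      0.      0.      0.2213 -0.0216  0.0007]
```

Request:
{"fn": "step_arm", "kwargs": {"moves": [[0, 0, 0, 0.037, 0, -0.014, 1], [0, 0, 0, 0.074, 0, -0.027, 1], [0, 0, 0, 0.11, 0, -0.04, 1], [0, 0, 0, 0.14, 0.0, -0.05, 1], [0, 0, 0, 0.14, 0, -0.05, 1]]}}

```text
time: 2.77
tool_pos: [524.3, -61.6, 382.8]
eef_rot: [179.8, -0.1, 84.6]
ft_force: [0.4, -0.8, 0.3]
finger_gap: 85.5
finger_force: 0.0
```

```bash
cat > look.py <<'E'
from h import *
import sys,pickle
n=sys.argv[1]; c=optics.camera_model("wrist");im=optics.snapshot("wrist");cv2.imwrite(f"pics/{n}.png",im)
L={l:[(round(d["p"],2),np.round(d["centre"],1)) for d in landmark_of(l,"wrist")][:4] for l in sys.argv[2:]}
pickle.dump((c,L),open(f"{n}.pkl","wb"))
o=ctrl.get_obs();print(o["tool_pos"],o["eef_rot"]);print(L)
E
python3 look.py wA clamp jaw_handle block trough cap_grip
```

```text
[523.00648934 -66.0109484  379.16689846] [-1.79892076e+02  2.36515616e-02  8.43052764e+01]
{'clamp': [], 'jaw_handle': [(0.61, array([411.5,  44. ])), (0.33, array([520.1, 165. ]))], 'block': [(0.67, array([317. ,  35.1]))], 'trough': [(0.81, array([317.9,  59.1]))], 'cap_grip': [(0.59, array([317.8,  14.7]))]}
```

Request:
{"fn": "step_arm", "kwargs": {"moves": [[0, 0, 0, 0.04, 0, 0, 1], [0, 0, 0, 0.08, 0, 0, 1], [0, 0, 0, 0.11, 0, 0, 1], [0, 0, 0, 0.11, 0, 0, 1]]}}

```text
time: 3.4
tool_pos: [534.3, 48.2, 379.3]
eef_rot: [-179.9, -0.1, 84.6]
ft_force: [-0.4, -0.4, -0.1]
finger_gap: 85.3
finger_force: 0.0
```

```bash
python3 look.py wB clamp jaw_handle block trough cap_grip
```

```text
[534.21291176  43.60838892 380.06683522] [-1.79979951e+02  2.98738658e-02  8.43235106e+01]
{'clamp': [(0.41, array([403.3, 462.7]))], 'jaw_handle': [(0.63, array([409.1, 152.6]))], 'block': [(0.82, array([319.8, 151.1])), (0.49, array([281.6, 330.3]))], 'trough': [], 'cap_grip': [(0.96, array([319.7, 159.2]))]}
```

View pics/wB.png

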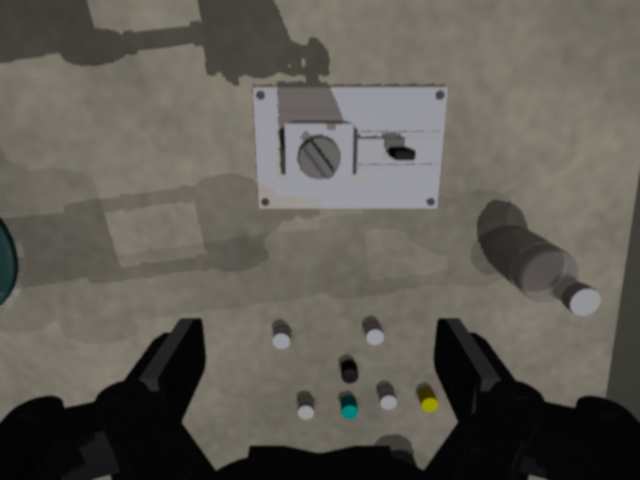

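wB shows the cap at (319,158) with its wing bar running from upper-left (305,140) to lower-right (333,175), and the bed corners at (252,86), (447,86), (437,208), (259,208).

Run:
```python
from h import *
import pickle
cA,LA=pickle.load(open("wA.pkl","rb"));cB,LB=pickle.load(open("wB.pkl","rb"))
T=optics.camera_model("top");S=optics.camera_model("scene")
print("cap",tri((cA,LA["cap_grip"][0][1]),(cB,LB["cap_grip"][0][1])),tri((cA,LA["cap_grip"][0][1]),(cB,LB["cap_grip"][0][1]),(S,(398,132)),(T,(191,247))))
print("handle",tri((cA,LA["jaw_handle"][0][1]),(cB,LB["jaw_handle"][0][1])),tri((cB,LB["jaw_handle"][0][1]),(S,(429,200))))
im=cv2.imread("pics/wB.png");g=cv2.cvtColor(im,cv2.COLOR_BGR2GRAY)
m=(g>95).astype(np.uint8);m[:80]=0;m[215:]=0;m[:,:245]=0;m[:,455:]=0
m=cv2.morphologyEx(m,cv2.MORPH_CLOSE,np.ones((15,15)))
c=max(cv2.findContours(m,0,2)[0],key=cv2.contourArea);h=cv2.convexHull(c)
for P in (h[:,0,:],[(252,86),(447,86),(437,208),(259,208)]):
    P=np.array([atz(cB,p,12)[:2] for p in P],np.float32);print("bed",cv2.minAreaRect(P))
cv2.imwrite("pics/cap.png",cv2.resize(im[80:215,245:455],None,fx=3.8,fy=3.8,interpolation=cv2.INTER_CUBIC))
```

```text
cap (array([538.68416448,  89.92741576, 173.48002708]), [0.0, 0.0]) (array([539.35451904,  87.32381489, 184.1787321 ]), [1.0, 3.8, 3.9, 7.1])
handle (array([636.38047227,  76.10941323,  65.06151042]), [1.2, 1.2]) (array([637.44735311,  77.35257787,  71.17776709]), [1.3, 1.3])
bed ((576.5093383789062, 79.52356719970703), (162.9793243408203, 273.5537414550781), 84.64539337158203)
bed ((573.8414306640625, 80.47722625732422), (148.31228637695312, 233.15443420410156), 84.64289855957031)
```

View pics/cap.png

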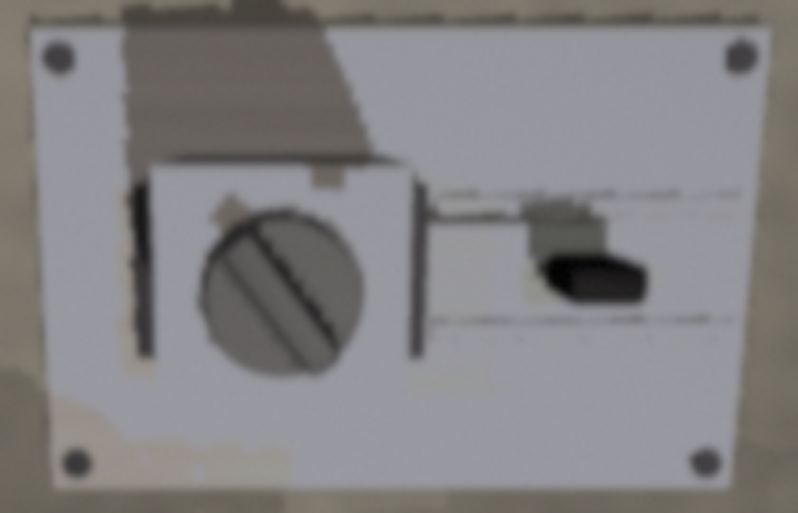

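Run:
```python
from h import *
import pickle
cA,LA=pickle.load(open("wA.pkl","rb"));cB,LB=pickle.load(open("wB.pkl","rb"))
u=lambda x,y:(245+(x+.5)/3.8-.5,80+(y+.5)/3.8-.5)
print("disc",atz(cB,u(282,293),156),"bar",atz(cB,u(283,300),174), "landm",atz(cB,LB["cap_grip"][0][1],174),atz(cA,LA["cap_grip"][0][1],174))
for a,b in (((215,250),(305,370)),((250,225),(340,345))):
    d=atz(cB,u(*b),174)-atz(cB,u(*a),174);print(np.degrees(np.arctan2(d[1],d[0])),np.linalg.norm(d))
print("block top corners",[atz(cB,u(*p),148).round(1) for p in ((152,163),(408,163),(152,358),(410,358))])
# target: bar dir 125ish -> tool y perpendicular
for yaw in (126-5.4*0-0,): pass
```

```text
disc [537.95651483  90.26213956 156.        ] bar [538.27922115  90.54745954 174.        ] landm [538.73632986  89.97948106 174.        ] [538.62859152  89.82524391 174.        ]
-58.30834176132029 33.4301770816641
-57.91241676562937 33.26931393765654
block top corners [array([510.2, 122.2, 148. ]), array([570.2, 116.6, 148. ]), array([504.7,  76.9, 148. ]), array([567.5,  71. , 148. ])]
```

Run:
```python
from h import *
print(rel([538.5,90,230],Ro.from_euler("xyz",[180,0,121.9],degrees=True)))
```

```text
[-5.000e-04  4.000e-04 -6.558e-01  4.670e-02 -3.000e-04  1.500e-01]
```

Request:
{"fn": "step_arm", "kwargs": {"moves": [[0, 0, -0.11, 0.01, 0, 0.03, 1], [0, 0, -0.22, 0.02, 0, 0.06, 1], [0, 0, -0.33, 0.03, 0, 0.09, 1], [0, 0, -0.44, 0.04, 0, 0.12, 1], [0, 0, -0.55, 0.0467, 0, 0.15, 0.6]]}}

```text
time: 4.12
tool_pos: [538.9, 91.0, 229.2]
eef_rot: [180.0, 0.0, 116.2]
ft_force: [0.1, 0.6, -0.8]
finger_gap: 75.2
finger_force: 0.0
```

Request:
{"fn": "step_arm", "kwargs": {"moves": [[0, 0, -0.106, 0, 0, 0, 0.5], [0, 0, -0.106, 0, 0, 0, 0.5], [0, 0, -0.106, 0, 0, 0, 0.5], [0, 0, -0.106, 0, 0, 0, 0.5]]}}

```text
time: 4.45
tool_pos: [539.9, 90.9, 231.8]
eef_rot: [179.9, 0.1, 121.8]
ft_force: [0.7, -0.4, 0.4]
finger_gap: 42.5
finger_force: 0.0
```

Run:
```python
from h import *
o=ctrl.get_obs();print(o)
print(rel([538.5,90,159],Ro.from_euler("xyz",[180,0,121.9],degrees=True)))
```

```text
{'time': 4.45, 'qpos': array([ 6.95642693e+00,  1.18592889e+00,  1.07658550e+02, -7.97884929e-03,
        7.10034751e+01, -2.48509784e+01]), 'joint_vel': array([ 0.25531421, -0.45182845, -0.53645091,  0.00289175, -0.06000489,
       -0.52871213]), 'joint_efforts': array([ 6.93595153e-02, -3.67248774e+01, -3.55731082e+01,  3.33198725e-03,
        2.15994485e-02, -2.52250298e-03]), 'tool_pos': array([539.88197836,  90.91098117, 231.78372267]), 'eef_rot': array([1.79865206e+02, 7.07506669e-02, 1.21809909e+02]), 'ft_force': array([ 0.68440726, -0.37830269,  0.36226301]), 'moment': array([ 0.04524604,  0.04238338, -0.02963252]), 'finger_force': 0.0, 'finger_gap': 42.46038299052925}
[ 0.0024  0.0012 -0.0016  0.     -0.0018  0.0728]
```

Request:
{"fn": "step_arm", "kwargs": {"moves": [[0, 0, 0, 0, -0.001, 0.035, 0.5], [0, 0, 0, 0, -0.001, 0.06, 0.5], [0, 0, 0, 0, -0.001, 0.071, 0.5], [0, 0, 0, 0, -0.001, 0.071, 0], [0, 0, 0, 0, -0.001, 0.071, 0]], "newtons": 60}}

```text
time: 4.87
tool_pos: [538.4, 90.9, 160.1]
eef_rot: [180.0, 0.0, 122.0]
ft_force: [-0.2, 0.1, -0.4]
finger_gap: 19.4
finger_force: 0.0
```

Request:
{"fn": "step_arm", "kwargs": {"moves": [[0, 0, 0, 0, 0, 0, 0], [0, 0, 0, 0, 0, 0, 0], [0, 0, 0, 0, 0, 0, 0], [0, 0, 0, 0, 0, 0, 0]]}}

```text
time: 5.2
tool_pos: [538.9, 90.9, 161.4]
eef_rot: [179.9, 0.1, 122.0]
ft_force: [-2.7, -3.0, 6.4]
finger_gap: 6.8
finger_force: 61.7
```

Request:
{"fn": "step_arm", "kwargs": {"moves": [[0, 0, 0.08, 0, 0, 0, 0], [0, 0, 0.16, 0, 0, 0, 0], [0, 0, 0.24, 0, 0, 0, 0], [0, 0, 0.32, 0, 0, 0, 0], [0, 0, 0.4, 0, 0, 0, 0]]}}

```text
time: 5.62
tool_pos: [538.9, 91.0, 161.4]
eef_rot: [179.9, 0.0, 98.9]
ft_force: [-2.6, -1.7, 6.4]
finger_gap: 7.3
finger_force: 61.8
```

Run:
```python
from h import *
o=ctrl.get_obs();print(o["moment"],o["qpos"],o["finger_gap"])
im=optics.snapshot("wrist");cv2.imwrite("pics/w3.png",im[60:300,160:480])
```

```text
[-0.35473644  0.53113241  0.0675243 ] [ 6.99379325e+00  4.33246621e+00  1.12096004e+02 -3.41245437e-02
  6.34289971e+01 -1.88733969e+00] 7.315849634235445
```

View pics/w3.png

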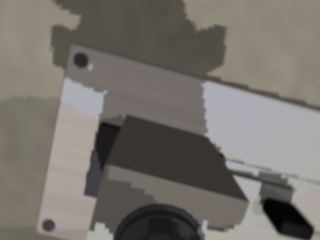

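The crop shows the block top with the cap disc at the bottom (160,220), and the fingers hide the bar. I'll keep turning and watch the moment for the stop.

Request:
{"fn": "step_arm", "kwargs": {"moves": [[0, 0, 0.11, 0, 0, 0, 0], [0, 0, 0.22, 0, 0, 0, 0], [0, 0, 0.33, 0, 0, 0, 0], [0, 0, 0.44, 0, 0, 0, 0], [0, 0, 0.55, 0, 0, 0, 0]]}}

```text
time: 6.08
tool_pos: [538.8, 90.9, 161.4]
eef_rot: [179.9, -0.0, 67.3]
ft_force: [-2.4, -1.5, 6.7]
finger_gap: 7.2
finger_force: 61.8
```

Request:
{"fn": "step_arm", "kwargs": {"moves": [[0, 0, 0.11, 0, 0, 0, 0], [0, 0, 0.22, 0, 0, 0, 0], [0, 0, 0.33, 0, 0, 0, 0], [0, 0, 0.44, 0, 0, 0, 0], [0, 0, 0.55, 0, 0, 0, 0]]}}

```text
time: 6.5
tool_pos: [538.7, 90.8, 161.4]
eef_rot: [179.9, -0.1, 35.8]
ft_force: [-2.9, -2.1, 6.7]
finger_gap: 7.1
finger_force: 61.8
```

Request:
{"fn": "step_arm", "kwargs": {"moves": [[0, 0, 0.11, 0, 0, 0, 0], [0, 0, 0.22, 0, 0, 0, 0], [0, 0, 0.33, 0, 0, 0, 0], [0, 0, 0.44, 0, 0, 0, 0], [0, 0, 0.55, 0, 0, 0, 0]]}}

```text
time: 6.92
tool_pos: [538.6, 90.8, 161.3]
eef_rot: [180.0, -0.1, 4.3]
ft_force: [-2.6, -2.9, 7.7]
finger_gap: 7.2
finger_force: 61.9
```

Run:
```python
from h import *
o=ctrl.get_obs();print(o["moment"],o["qpos"],o["finger_gap"])
```

```text
[-0.46702449  0.74963019  0.04236886] [ 6.98895196e+00  4.33140977e+00  1.12104058e+02 -4.74386210e-02
  6.34702502e+01  9.27339556e+01] 7.178939346091155
```

Request:
{"fn": "step_arm", "kwargs": {"moves": [[0, 0, 0.04, 0, 0, 0, 0], [0, 0, 0.08, 0, 0, 0, 0], [0, 0, 0.12, 0, 0, 0, 0], [0, 0, 0.15, 0, 0, 0, 0], [0, 0, 0.17, 0, 0, 0, 0]]}}

```text
time: 7.33
tool_pos: [538.5, 90.9, 161.3]
eef_rot: [180.0, -0.1, -5.2]
ft_force: [-3.7, -1.5, 6.1]
finger_gap: 7.3
finger_force: 61.9
```

Run:
```python
from h import *
o=ctrl.get_obs();print(o["moment"],o["eef_rot"],o["finger_gap"])
```

```text
[-0.47237676  0.8100326   0.05143399] [ 1.79979633e+02 -9.46076257e-02 -5.23719447e+00] 7.284698729401911
```

Request:
{"fn": "step_arm", "kwargs": {"moves": [[0, 0, 0.02, 0, 0, 0, 0], [0, 0, 0.04, 0, 0, 0, 0], [0, 0, 0.06, 0, 0, 0, 0], [0, 0, 0.06, 0, 0, 0, 0]]}}

```text
time: 7.67
tool_pos: [538.5, 90.9, 161.2]
eef_rot: [180.0, -0.1, -8.6]
ft_force: [-3.0, -1.2, 5.9]
finger_gap: 7.2
finger_force: 62.0
```

Run:
```python
from h import *
o=ctrl.get_obs();print(o["moment"],o["eef_rot"],o["finger_gap"])
```

```text
[-0.367226    0.68915783  0.3481424 ] [ 1.79981775e+02 -1.03412906e-01 -8.57953057e+00] 7.23570572319886
```

Request:
{"fn": "step_arm", "kwargs": {"moves": [[0, 0, 0, 0, 0, 0, 0.4], [0, 0, 0, 0, 0, 0, 0.5], [0, 0, 0, 0, 0, 0, 0.5], [0, 0, 0, 0, 0, -0.04, 0.5], [0, 0, 0, 0, 0, -0.08, 0.5]]}}

```text
time: 8.08
tool_pos: [535.3, 90.9, 236.5]
eef_rot: [179.9, 0.4, -8.6]
ft_force: [0.9, -0.1, -0.0]
finger_gap: 42.7
finger_force: 0.0
```

Request:
{"fn": "step_arm", "kwargs": {"moves": [[0, 0, -0.055, 0.03, 0, -0.015, 0.5], [0, 0, -0.055, 0.06, 0, -0.02, 0.5], [0, 0, -0.055, 0.095, 0, -0.02, 0.5], [0, 0, -0.055, 0.095, 0, -0.02, 0.5], [0, 0, -0.055, 0.095, 0, -0.02, 0.5]]}}

```text
time: 8.5
tool_pos: [633.0, 76.6, 258.1]
eef_rot: [-180.0, 0.1, -5.5]
ft_force: [-1.1, -0.6, -0.6]
finger_gap: 42.9
finger_force: 0.0
```

```bash
python3 look.py wC clamp jaw_handle cap_grip block
python3 - <<'E'
from h import *
import pickle
c,L=pickle.load(open("wC.pkl","rb"))
for l,z in (("jaw_handle",68),("cap_grip",174)):
    for p in L[l]: print(l,p[0],atz(c,p[1],z))
E
```

```text
[630.83992709  77.14090611 259.24210296] [-1.79994285e+02  2.56342091e-02 -5.43536953e+00]
{'clamp': [(0.15, array([310.2, 389. ]))], 'jaw_handle': [(0.8, array([325.4, 206.8]))], 'cap_grip': [(0.76, array([313.9, 385.8]))], 'block': [(0.56, array([313.9, 316.1]))]}
jaw_handle 0.8 [636.01951999  71.06406341  68.        ]
cap_grip 0.76 [538.69265748  89.28515509 174.        ]
```

View pics/wC.png

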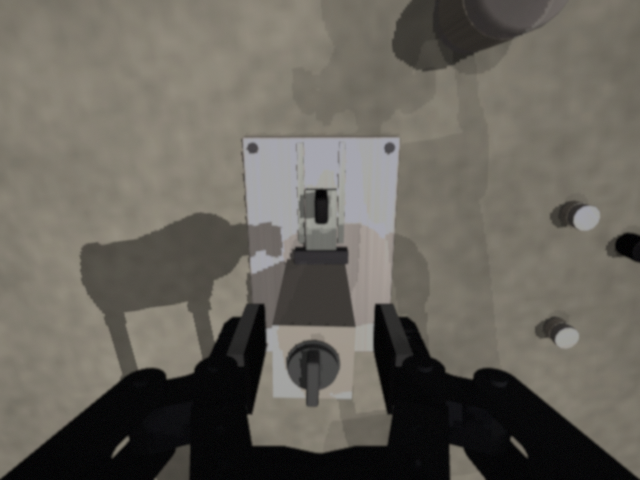

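wC shows the bar now lying along clamp y, so the cap is tight. The handle tab is at (321,206), and the block is still upright.

Request:
{"fn": "step_arm", "kwargs": {"moves": [[0, 0, 0, 0.0025, 0.0015, 0.04, 0.5], [0, 0, 0, 0.0025, 0.0015, 0.08, 0.5], [0, 0, 0, 0.0025, 0.0015, 0.12, 0.5], [0, 0, 0, 0.0025, 0.0015, 0.16, 0.5], [0, 0, 0, 0.0025, 0.0015, 0.195, 0.5]]}}

```text
time: 9.17
tool_pos: [632.6, 75.3, 62.5]
eef_rot: [180.0, 0.0, -5.4]
ft_force: [0.0, -0.1, -0.4]
finger_gap: 42.8
finger_force: 0.0
```

Request:
{"fn": "step_arm", "kwargs": {"moves": [[0, 0, 0, 0, 0, 0.02, 0.5], [0, 0, 0, 0, 0, 0.02, 0], [0, 0, 0, 0, 0, 0.02, 0], [0, 0, 0, 0, 0, 0.02, 0], [0, 0, 0, 0, 0, 0.02, 0]]}}

```text
time: 9.58
tool_pos: [634.6, 75.1, 45.7]
eef_rot: [-180.0, -0.1, -5.4]
ft_force: [-1.2, -0.4, -5.6]
finger_gap: 10.6
finger_force: 63.1
```

Request:
{"fn": "step_arm", "kwargs": {"moves": [[0, 0, 0, 0, 0, 0, 0], [0, 0, 0, 0, 0, 0, 0], [0, 0, 0, 0.001, 0, 0, 0]]}}

```text
time: 9.83
tool_pos: [634.9, 75.1, 45.6]
eef_rot: [-180.0, 0.0, -5.5]
ft_force: [-4.9, -2.2, 2.3]
finger_gap: 10.7
finger_force: 64.2
```

Request:
{"fn": "step_arm", "kwargs": {"moves": [[0, 0, 0, 0.006, 0, 0, 0], [0, 0, 0, 0.014, 0, 0, 0], [0, 0, 0, 0.022, 0, 0, 0], [0, 0, 0, 0.03, 0, 0, 0], [0, 0, 0, 0.036, 0, 0, 0]]}}

```text
time: 10.25
tool_pos: [671.3, 71.6, 45.6]
eef_rot: [-180.0, 0.0, -5.5]
ft_force: [-5.5, -1.0, 2.5]
finger_gap: 11.0
finger_force: 64.2
```

Request:
{"fn": "step_arm", "kwargs": {"moves": [[0, 0, 0, 0.002, 0, 0, 0], [0, 0, 0, 0.002, 0, 0, 0], [0, 0, 0, 0.002, 0, 0, 0.5], [0, 0, 0, 0.002, 0, 0, 0.5], [0, 0, 0, 0.002, 0, 0, 0.5]]}}

```text
time: 10.67
tool_pos: [674.1, 71.7, 45.0]
eef_rot: [-180.0, -0.1, -5.5]
ft_force: [-0.7, -0.7, -0.4]
finger_gap: 42.2
finger_force: 0.0
```

Request:
{"fn": "step_arm", "kwargs": {"moves": [[0, 0, 0, 0, 0, -0.04, 0.5], [0, 0, 0, 0, 0, -0.08, 0.5], [0, 0, 0, 0, 0, -0.12, 0.5], [0, 0, 0, 0, 0, -0.16, 0.5], [0, 0, 0, 0, 0, -0.2, 1]]}}

```text
time: 11.08
tool_pos: [673.1, 71.6, 246.6]
eef_rot: [-180.0, -0.1, -5.4]
ft_force: [0.8, -0.2, -0.8]
finger_gap: 53.5
finger_force: 0.0
```

Request:
{"fn": "step_arm", "kwargs": {"moves": [[0, 0, 0, 0, 0, -0.02, 1], [0, 0, 0, 0, 0, -0.04, 1], [0, 0, 0, 0, 0, -0.04, 1], [0, 0, 0, 0, 0, -0.04, 1]]}}

```text
time: 11.42
tool_pos: [674.1, 71.6, 286.2]
eef_rot: [-180.0, -0.3, -5.4]
ft_force: [-0.6, 0.2, -0.9]
finger_gap: 85.3
finger_force: 0.0
```

```bash
python3 look.py wD clamp jaw_handle cap_grip block
python3 - <<'E'
from h import *
import pickle
print(ctrl.get_obs()["qpos"])
c,L=pickle.load(open("wD.pkl","rb"))
for l,z in (("jaw_handle",68),("cap_grip",174)):
    for p in L[l]: print(l,p[0],atz(c,p[1],z))
E
```

```text
[671.97909824  71.38831267 281.57211372] [179.9652615    0.22680039  -5.45355098]
{'clamp': [], 'jaw_handle': [(0.79, array([322.9, 205.4]))], 'cap_grip': [], 'block': [(0.82, array([314.1, 344.6]))]}
[3.95101136e+00 1.39281296e+01 8.81120411e+01 2.84883411e-03
 7.81892577e+01 9.94039049e+01]
jaw_handle 0.79 [673.3655752   68.50213656  68.        ]
```

Request:
{"fn": "step_arm", "kwargs": {"moves": [[0, 0, -0.12, -0.027, 0.019, 0, 1], [0, 0, -0.24, -0.053, 0.038, 0, 1], [0, 0, -0.36, -0.08, 0.057, 0, 1], [0, 0, -0.48, -0.106, 0.076, 0, 1], [0, 0, -0.6, -0.133, 0.095, 0, 1]]}}

```text
time: 12.08
tool_pos: [529.7, -11.0, 282.5]
eef_rot: [-179.9, 0.1, 29.3]
ft_force: [0.3, -0.5, -0.6]
finger_gap: 85.5
finger_force: 0.0
```

Request:
{"fn": "step_arm", "kwargs": {"moves": [[0, 0, -0.12, 0, 0, 0, 1], [0, 0, -0.24, 0, 0, 0, 1], [0, 0, -0.36, 0, 0, 0, 1], [0, 0, -0.48, 0, 0, 0, 1], [0, 0, -0.6, 0, 0, 0, 1]]}}

```text
time: 12.5
tool_pos: [530.9, -10.6, 282.9]
eef_rot: [-179.9, 0.0, 63.6]
ft_force: [0.6, 0.2, 0.4]
finger_gap: 85.5
finger_force: 0.0
```

Request:
{"fn": "step_arm", "kwargs": {"moves": [[0, 0, -0.12, 0, 0, 0, 1], [0, 0, -0.24, 0, 0, 0, 1], [0, 0, -0.36, 0, 0, 0, 1], [0, 0, -0.37, 0, 0, 0, 1]]}}

```text
time: 12.83
tool_pos: [531.0, -10.5, 282.8]
eef_rot: [-179.9, 0.0, 84.7]
ft_force: [0.9, 0.2, -0.8]
finger_gap: 85.5
finger_force: 0.0
```

Request:
{"fn": "step_arm", "kwargs": {"moves": [[0, 0.12, 0, 0, 0, 0, 1], [0, 0.24, 0, 0, 0, 0, 1], [0, 0.36, 0, 0, 0, 0, 1], [0, 0.48, 0, 0, 0, 0, 1], [0, 0.6, 0, 0, 0, 0, 1]]}}

```text
time: 13.25
tool_pos: [532.1, -10.8, 285.1]
eef_rot: [179.9, -34.7, 84.3]
ft_force: [0.5, 1.0, -1.1]
finger_gap: 85.5
finger_force: 0.0
```

Request:
{"fn": "step_arm", "kwargs": {"moves": [[0, 0.12, 0, 0, 0, 0, 1], [0, 0.24, 0, 0, 0, 0, 1], [0, 0.36, 0, 0, 0, 0, 1], [0, 0.447, 0, 0, 0, 0, 1], [0, 0.447, 0, 0, 0, 0, 1]]}}

```text
time: 13.67
tool_pos: [530.0, -11.6, 279.6]
eef_rot: [-178.7, -60.3, 83.1]
ft_force: [-0.5, -0.0, -0.4]
finger_gap: 85.7
finger_force: 0.0
```

Run:
```python
from h import *
o=ctrl.get_obs();print(o["qpos"],o["tool_pos"],o["eef_rot"])
R=Ro.from_euler("xyz",[180,0,84.6],degrees=True)*Ro.from_rotvec([0,np.pi/3,0]);print(R.as_euler("xyz",degrees=True),R.as_matrix()[:,2])
print(rel([531.4,13,162.6],R))
```

```text
[-34.31708751  12.41855024 109.42660027  49.79615565  95.47015656
 -40.90642146] [530.03279398 -11.58740317 279.58680278] [-178.65737428  -60.28494207   83.05557807]
[180.  -60.   84.6] [ 0.08150019  0.86218195 -0.5       ]
[-0.0001 -0.0051 -0.0134 -0.0894  0.0002  0.0793]
```

Request:
{"fn": "step_arm", "kwargs": {"moves": [[0, 0, 0, -0.03, 0, 0.027, 1], [0, 0, 0, -0.06, 0, 0.053, 1], [0, 0, 0, -0.0905, 0, 0.08, 1], [0, 0, 0, -0.0905, 0, 0.08, 1], [0, 0, 0, -0.0905, 0, 0.08, 1]]}}

```text
time: 14.08
tool_pos: [532.7, 14.8, 165.2]
eef_rot: [-179.3, -60.1, 84.0]
ft_force: [0.1, 0.2, 0.6]
finger_gap: 85.4
finger_force: 0.0
```

```bash
python3 - <<'E'
from h import *
o=ctrl.get_obs();print(o["qpos"],o["tool_pos"],o["eef_rot"])
R=Ro.from_euler("xyz",[180,0,84.6],degrees=True)*Ro.from_rotvec([0,np.pi/3,0])
print(rel([539.5,99.2,112.6],R))
E
python3 look.py wE cap_grip block
```

```text
[-31.91297105  19.83410359 114.23269792  50.91978037  86.13251564
 -49.54959764] [532.68819623  14.8401985  165.18289673] [-179.31807708  -60.07400546   83.96789432]
[-0.0023 -0.0013 -0.0055 -0.0034 -0.0009  0.0996]
[535.58999763  12.62674244 168.75800591] [179.52532036 -59.88638904  84.90900806]
{'cap_grip': [(0.67, array([317. , 182.7]))], 'block': [(0.56, array([316.9, 289. ]))]}
```

View pics/wE.png

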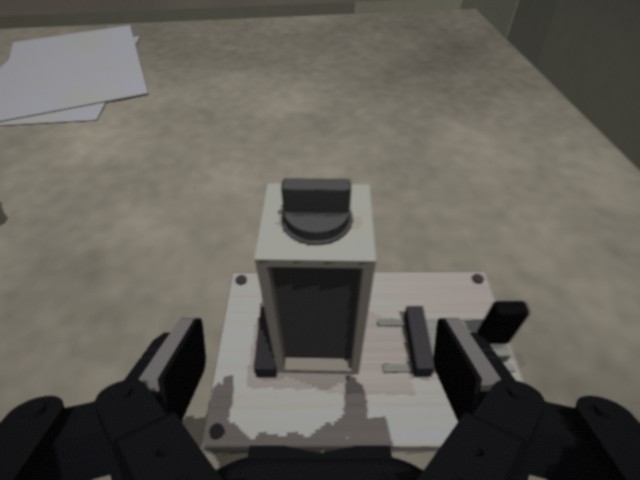

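wE shows the block (317,280) upright with the trough towards the gripper. The wing bar is square to it, the jaw is open (420,340), and the fingers straddle the block evenly.

Request:
{"fn": "step_arm", "kwargs": {"moves": [[0, 0, 0, -0.002, -0.001, 0.035, 1], [0, 0, 0, -0.004, -0.001, 0.07, 1], [0, 0, 0, -0.004, -0.001, 0.098, 1], [0, 0, 0, -0.004, -0.001, 0.098, 1], [0, 0, 0, -0.004, -0.001, 0.098, 0]], "newtons": 90}}

```text
time: 14.65
tool_pos: [541.5, 96.5, 115.2]
eef_rot: [179.7, -60.0, 84.8]
ft_force: [-0.3, 0.3, 0.4]
finger_gap: 75.5
finger_force: 0.0
```

Request:
{"fn": "step_arm", "kwargs": {"moves": [[0, 0, 0, 0, 0, 0, 0], [0, 0, 0, 0, 0, 0, 0], [0, 0, 0, 0, 0, 0, 0], [0, 0, 0, 0, 0, 0, 0], [0, 0, 0, 0, 0, 0, 0]]}}

```text
time: 15.07
tool_pos: [542.1, 94.7, 115.9]
eef_rot: [179.6, -60.1, 84.8]
ft_force: [-3.1, -1.3, 6.6]
finger_gap: 61.4
finger_force: 95.5
```

Run:
```python
from h import *
o=ctrl.get_obs();print(o["ft_force"],o["moment"],o["tool_pos"],o["eef_rot"],o["finger_gap"])
```

```text
[-3.07918138 -1.26580028  6.60607879] [0.25988974 0.16661538 0.46090267] [542.1083789   94.73703374 115.93864965] [179.61713291 -60.06619129  84.79392995] 61.419370181456166
```

Request:
{"fn": "step_arm", "kwargs": {"moves": [[0, 0, 0, 0.009, 0, -0.005, 0], [0, 0, 0, 0.026, 0, -0.015, 0], [0, 0, 0, 0.045, 0, -0.026, 0], [0, 0, 0, 0.069, 0, -0.04, 0], [0, 0, 0, 0.069, 0, -0.04, 0]]}}

```text
time: 15.48
tool_pos: [543.9, 94.1, 198.3]
eef_rot: [179.0, -59.9, 85.3]
ft_force: [1.1, 0.2, -4.4]
finger_gap: 61.1
finger_force: 99.5
```

Request:
{"fn": "step_arm", "kwargs": {"moves": [[0, -0.06, 0, 0, 0, 0, 0], [0, -0.14, 0, 0, 0, 0, 0], [0, -0.24, 0, 0, 0, 0, 0], [0, -0.34, 0, 0, 0, 0, 0], [0, -0.45, 0, 0, 0, 0, 0]]}}

```text
time: 15.9
tool_pos: [540.7, 94.1, 192.1]
eef_rot: [-180.0, -33.9, 84.3]
ft_force: [-1.1, -0.3, -6.2]
finger_gap: 61.1
finger_force: 99.2
```

Request:
{"fn": "step_arm", "kwargs": {"moves": [[0, -0.11, 0, 0, 0, 0, 0], [0, -0.22, 0, 0, 0, 0, 0], [0, -0.33, 0, 0, 0, 0, 0], [0, -0.44, 0, 0, 0, 0, 0], [0, -0.55, 0, 0, 0, 0, 0]]}}

```text
time: 16.32
tool_pos: [540.8, 95.2, 193.4]
eef_rot: [179.9, -2.4, 84.4]
ft_force: [-0.5, -1.3, -5.4]
finger_gap: 61.0
finger_force: 99.2
```

Request:
{"fn": "step_arm", "kwargs": {"moves": [[0, -0.11, 0, 0, 0, 0, 0], [0, -0.22, 0, 0, 0, 0, 0], [0, -0.33, 0, 0, 0, 0, 0], [0, -0.44, 0, 0, 0, 0, 0], [0, -0.571, 0, 0, 0, 0, 0]]}}

```text
time: 16.73
tool_pos: [541.0, 96.2, 193.4]
eef_rot: [179.9, 29.8, 84.4]
ft_force: [0.1, -0.2, -6.1]
finger_gap: 61.2
finger_force: 99.2
```

Request:
{"fn": "step_arm", "kwargs": {"moves": [[0, 0, 0, 0, 0, 0, 0], [0, 0, 0, 0, 0, 0, 0]]}}

```text
time: 16.9
tool_pos: [539.7, 97.4, 190.3]
eef_rot: [-179.7, 29.6, 84.8]
ft_force: [-0.5, 1.0, -5.3]
finger_gap: 60.9
finger_force: 99.5
```

Run:
```python
from h import *
o=ctrl.get_obs();print(o["qpos"],o["ft_force"],o["moment"],o["tool_pos"],o["eef_rot"],o["finger_gap"])
R=Ro.from_euler("xyz",[180,0,84.6],degrees=True)*Ro.from_rotvec([0,-np.pi/6,0]);print(R.as_euler("xyz",degrees=True))
print(rel([547.4,119.4,100],R),rel([547.4,119.4,42],R)-rel([547.4,119.4,100],R))
S=optics.snapshot("scene");cv2.imwrite("pics/s2.png",cv2.resize(S[60:300,280:520],None,fx=2.4,fy=2.4))
```

```text
[ 23.38790398  12.87503573 104.12703417 -25.97148699  79.64350184
  37.22052899] [-0.51224342  0.97898935 -5.31221106] [ 0.83809239 -0.05605108  0.01997254] [539.71175005  97.35414855 190.25888769] [-179.67266836   29.58828324   84.79138648] 60.91142493380244
[180.   30.   84.6]
[-0.0041 -0.0072  0.0029  0.0643  0.006   0.0673] [0.     0.     0.     0.0286 0.0003 0.0504]
```

View pics/s2.png

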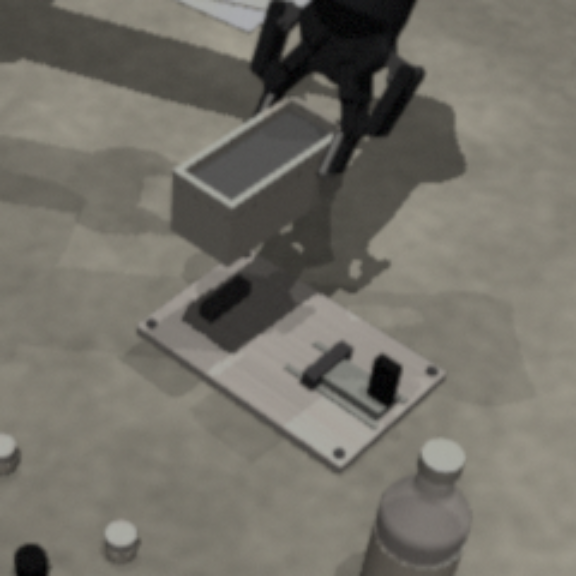

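s2 shows the block held level with its trough up, above the open clamp. Next I lower it.

Request:
{"fn": "step_arm", "kwargs": {"moves": [[0, 0, 0, 0.02, 0.002, 0.02, 0], [0, 0, 0, 0.042, 0.004, 0.044, 0], [0, 0, 0, 0.064, 0.006, 0.067, 0], [0, 0, 0, 0.064, 0.006, 0.067, 0], [0, 0, 0, 0.064, 0.006, 0.067, 0]]}}

```text
time: 17.37
tool_pos: [547.5, 115.6, 102.2]
eef_rot: [-179.7, 29.7, 84.5]
ft_force: [0.0, 0.4, -4.6]
finger_gap: 61.0
finger_force: 100.2
```

Run:
```python
from h import *
R=Ro.from_euler("xyz",[180,0,84.6],degrees=True)*Ro.from_rotvec([0,-np.pi/6,0])
for i in range(3):
    o=ctrl.get_obs();print(o["tool_pos"],o["eef_rot"],rel([547.4,119.4,42],R,o)); optics.snapshot("scene")
```

```text
[547.54873189 115.58507641 102.20079811] [-179.74674503   29.73267781   84.49843924] [-0.0053 -0.0047 -0.0015  0.0331 -0.0003  0.0504]
[549.13165154 116.04074436 104.15229665] [-179.99340614   29.6679257    84.39756491] [-0.0019 -0.0058 -0.0031  0.0335 -0.002   0.0524]
[550.10329843 116.56747082 105.29831606] [179.84473058  29.60324777  84.3319336 ] [ 0.0004 -0.0069 -0.0041  0.0335 -0.0031  0.0538]
```

Request:
{"fn": "step_arm", "kwargs": {"moves": [[0, -0.004, 0, 0.01, 0, 0.016, 0], [0, -0.004, 0, 0.02, -0.001, 0.032, 0], [0, -0.004, 0, 0.029, -0.001, 0.045, 0], [0, -0.004, 0, 0.033, -0.001, 0.05, 0], [0, -0.004, 0, 0.033, -0.001, 0.05, 0]]}}

```text
time: 17.93
tool_pos: [547.7, 121.2, 42.7]
eef_rot: [-179.9, 29.9, 84.5]
ft_force: [-0.9, 0.1, -5.2]
finger_gap: 60.9
finger_force: 99.9
```

Run:
```python
from h import *
o=ctrl.get_obs();print(o["ft_force"],o["moment"],o["qpos"])
S=optics.snapshot("scene");cv2.imwrite("pics/s3.png",cv2.resize(S[100:270,300:480],None,fx=3.2,fy=3.2,interpolation=2))
```

```text
[-0.85377887  0.12592535 -5.1957662 ] [ 0.87643651 -0.10242309  0.00517763] [ 25.24991269  24.37250697 106.85060356 -27.5530326   67.78820365
  45.63219838]
```

View pics/s3.png

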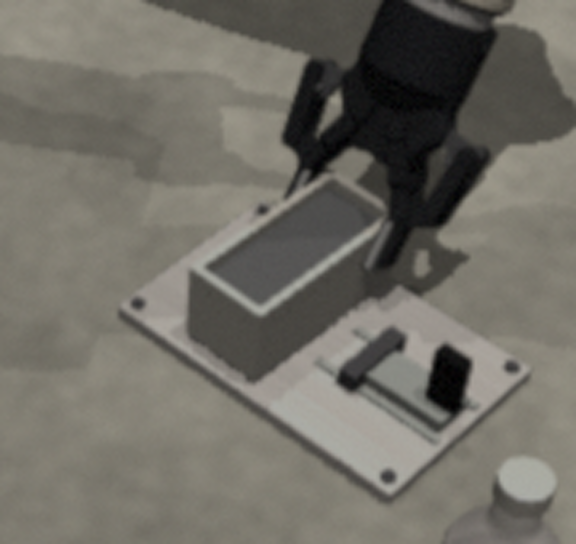

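s3 shows the block lying between the jaws, a few mm above the bed, with no contact force. I'll lower it in small steps.

Request:
{"fn": "step_arm", "kwargs": {"moves": [[0, 0, 0, 0.001, 0, 0.0017, 0], [0, 0, 0, 0.0015, 0, 0.0026, 0], [0, 0, 0, 0.002, 0, 0.0035, 0], [0, 0, 0, 0.002, 0, 0.0035, 0]]}}

```text
time: 18.32
tool_pos: [548.7, 121.7, 39.9]
eef_rot: [179.9, 29.9, 84.5]
ft_force: [0.3, 0.6, -4.5]
finger_gap: 61.1
finger_force: 99.9
```

Request:
{"fn": "step_arm", "kwargs": {"moves": [[0, 0, 0, 0.0005, 0, 0.0009, 0], [0, 0, 0, 0.001, 0, 0.0017, 0], [0, 0, 0, 0.001, 0, 0.0017, 0]]}}

```text
time: 18.57
tool_pos: [548.6, 121.7, 38.1]
eef_rot: [180.0, 29.9, 84.5]
ft_force: [0.3, 1.5, -1.9]
finger_gap: 61.2
finger_force: 100.7
```

Request:
{"fn": "step_arm", "kwargs": {"moves": [[0, 0, 0, 0.0005, 0, 0.0009, 0], [0, 0, 0, 0.0005, 0, 0.0009, 0.3], [0, 0, 0, 0.0005, 0, 0.0009, 0.8], [0, 0, 0, 0.0005, 0, 0.0009, 0.9], [0, 0, 0, 0.0005, 0, 0.0009, 0.9]]}}

```text
time: 18.98
tool_pos: [548.6, 121.4, 36.6]
eef_rot: [180.0, 29.9, 84.5]
ft_force: [-0.3, -0.2, -0.5]
finger_gap: 77.0
finger_force: 0.0
```

Request:
{"fn": "step_arm", "kwargs": {"moves": [[0, 0, 0, 0, 0, 0, 0.9], [0, 0, 0, 0, 0, -0.03, 0.9], [0, 0, 0, 0, 0, -0.07, 0.9], [0, 0, 0, 0, 0, -0.11, 0.9], [0, 0, 0, 0, 0, -0.15, 0.9]]}}

```text
time: 19.4
tool_pos: [555.1, 196.2, 167.5]
eef_rot: [-179.9, 30.0, 84.5]
ft_force: [1.4, 0.5, 0.2]
finger_gap: 77.0
finger_force: 0.0
```

Request:
{"fn": "step_arm", "kwargs": {"moves": [[0, 0.11, 0, 0.0, 0, -0.03, 0.5], [0, 0.22, 0, 0.0, 0, -0.06, 0.5], [0, 0.33, 0, 0, 0, -0.09, 0.5], [0, 0.44, 0, 0, 0, -0.09, 0.5], [0, 0.5236, 0, 0, 0, -0.09, 0.5]]}}

```text
time: 19.82
tool_pos: [562.0, 241.8, 249.2]
eef_rot: [179.5, -0.5, 84.6]
ft_force: [-0.8, 0.3, -0.4]
finger_gap: 42.5
finger_force: 0.0
```

```bash
python3 look.py wF clamp jaw_handle block trough cap_grip
python3 - <<'E'
from h import *
import pickle
c,L=pickle.load(open("wF.pkl","rb"))
for l,z in (("jaw_handle",68),("trough",62),("block",42),("cap_grip",42)):
    for p in L[l]: print(l,p[0],atz(c,p[1],z))
E
```

```text
[559.36584051 240.85384254 243.43628947] [-1.79903354e+02  3.18273968e-02  8.45243384e+01]
{'clamp': [], 'jaw_handle': [(0.69, array([452.1, 375.5]))], 'block': [(0.62, array([315.2, 359.9]))], 'trough': [(0.66, array([313.8, 370. ]))], 'cap_grip': [(0.94, array([320.8, 272. ]))]}
jaw_handle 0.69 [675.09849282  73.36677521  68.        ]
trough 0.66 [544.1521392   88.27916074  62.        ]
block 0.62 [545.21547461  85.91982634  42.        ]
cap_grip 0.94 [559.76645842 180.58307141  42.        ]
```

View pics/wF.png

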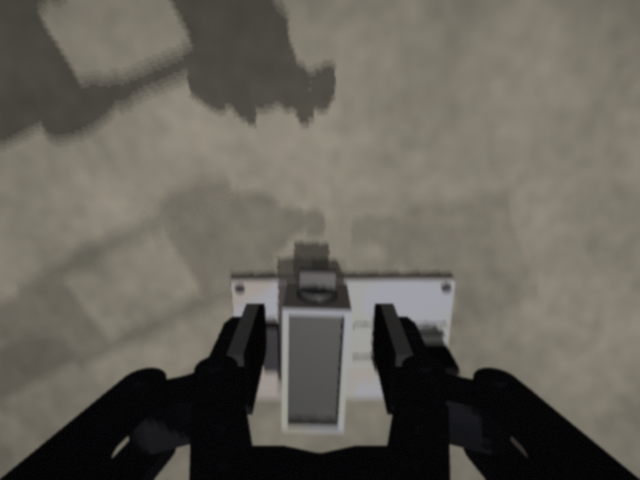

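wF shows the block lying in the clamp with its trough up (315,370) and cap at (320,285), and the jaw still open. Now I close the jaw by its handle.

Request:
{"fn": "step_arm", "kwargs": {"moves": [[0, 0, 0, -0.026, 0.021, 0.007, 0.6], [0, 0, 0, -0.052, 0.043, 0.014, 0.6], [0, 0, 0, -0.079, 0.064, 0.022, 0.6], [0, 0, 0, -0.105, 0.086, 0.029, 0.6], [0, 0, 0, -0.131, 0.107, 0.037, 0.6]]}}

```text
time: 20.53
tool_pos: [654.4, 100.1, 205.8]
eef_rot: [-179.9, -0.0, 84.6]
ft_force: [-0.1, 0.5, -1.0]
finger_gap: 51.2
finger_force: 0.0
```

Request:
{"fn": "step_arm", "kwargs": {"moves": [[0, 0, 0, -0.027, 0.022, 0.009, 0.6], [0, 0, 0, -0.027, 0.022, 0.009, 0.6], [0, 0, 0, -0.027, 0.022, 0.009, 0.6]]}}

```text
time: 20.78
tool_pos: [673.0, 70.4, 195.5]
eef_rot: [-179.7, -0.0, 84.4]
ft_force: [0.1, 0.6, -0.1]
finger_gap: 51.1
finger_force: 0.0
```

Run:
```python
from h import *
for i in range(3):
    o=ctrl.get_obs();print(o["tool_pos"],o["eef_rot"],rel([673,71.6,48]),o["qpos"][5]); optics.snapshot("scene")
```

```text
[673.02908825  70.40097954 195.4932606 ] [-1.79749883e+02 -1.41686160e-02  8.44123602e+01] [0.     0.     0.     0.0012 0.0005 0.1475] 9.401931290065123
[672.7485198   71.58377713 196.35015219] [-1.79804095e+02 -5.53087182e-02  8.44865971e+01] [ 0.000e+00  0.000e+00  0.000e+00 -1.000e-04  8.000e-04  1.483e-01] 9.401237907440828
[672.67701988  72.2965857  197.13822214] [-1.79869192e+02 -7.38357907e-02  8.45507104e+01] [ 0.      0.      0.     -0.0009  0.0007  0.1491] 9.391163290678078
```

Request:
{"fn": "step_arm", "kwargs": {"moves": [[0, 0, 0, 0, 0, 0.04, 0.6], [0, 0, 0, 0, 0, 0.08, 0.6], [0, 0, 0, 0, 0, 0.12, 0.6], [0, 0, 0, 0, 0, 0.148, 0.6], [0, 0, 0, 0, 0, 0.148, 0]], "newtons": 50}}

```text
time: 21.35
tool_pos: [666.4, 72.8, 42.7]
eef_rot: [-179.2, 0.0, 84.6]
ft_force: [-1.4, -0.2, -1.3]
finger_gap: 40.7
finger_force: 0.0
```

Request:
{"fn": "step_arm", "kwargs": {"moves": [[0, 0, 0, 0, 0, 0, 0], [0, 0, 0, 0, 0, 0, 0], [0, 0, 0, 0, 0, 0, 0], [0, 0, 0, 0, 0, 0, 0]]}}

```text
time: 21.68
tool_pos: [672.6, 72.6, 50.6]
eef_rot: [-180.0, -0.2, 84.5]
ft_force: [-1.1, 4.8, -10.7]
finger_gap: 22.7
finger_force: 53.3
```

Request:
{"fn": "step_arm", "kwargs": {"moves": [[0, 0, 0, 0, -0.007, 0, 0], [0, 0, 0, 0, -0.014, 0, 0], [0, 0, 0, 0, -0.021, 0, 0], [0, 0, 0, 0, -0.028, 0, 0], [0, 0, 0, 0, -0.028, 0, 0]]}}

```text
time: 22.1
tool_pos: [645.4, 75.2, 50.7]
eef_rot: [179.9, -0.2, 84.5]
ft_force: [2.1, 4.9, -14.5]
finger_gap: 22.9
finger_force: 52.9
```

Request:
{"fn": "step_arm", "kwargs": {"moves": [[0, 0, 0, 0, -0.002, 0, 0], [0, 0, 0, 0, -0.004, 0, 0], [0, 0, 0, 0, -0.006, 0, 0], [0, 0, 0, 0, -0.008, 0, 0], [0, 0, 0, 0, -0.008, 0, 0]]}}

```text
time: 22.52
tool_pos: [638.9, 75.8, 50.7]
eef_rot: [179.8, -0.2, 84.5]
ft_force: [4.9, 5.6, -17.7]
finger_gap: 22.6
finger_force: 52.6
```

Request:
{"fn": "step_arm", "kwargs": {"moves": [[0, 0, 0, 0, -0.001, 0, 0], [0, 0, 0, 0, -0.002, 0, 0], [0, 0, 0, 0, -0.002, 0, 0]]}}

```text
time: 22.77
tool_pos: [637.7, 75.9, 50.7]
eef_rot: [179.7, -0.2, 84.5]
ft_force: [7.5, 4.0, -17.6]
finger_gap: 22.7
finger_force: 52.4
```

Request:
{"fn": "step_arm", "kwargs": {"moves": [[0, 0, 0, 0, -0.001, 0, 0], [0, 0, 0, 0, -0.002, 0, 0], [0, 0, 0, 0, -0.002, 0, 0]]}}

```text
time: 23.02
tool_pos: [635.8, 76.1, 50.7]
eef_rot: [179.7, -0.2, 84.5]
ft_force: [8.1, 4.7, -19.5]
finger_gap: 22.3
finger_force: 52.4
```

Request:
{"fn": "step_arm", "kwargs": {"moves": [[0, 0, 0, 0, -0.001, 0, 0], [0, 0, 0, 0, -0.002, 0, 0], [0, 0, 0, 0, -0.002, 0, 0]]}}

```text
time: 23.27
tool_pos: [633.7, 76.3, 50.7]
eef_rot: [179.7, -0.2, 84.5]
ft_force: [7.7, 5.6, -18.6]
finger_gap: 22.6
finger_force: 52.4
```

Request:
{"fn": "step_arm", "kwargs": {"moves": [[0, 0, 0, 0, -0.001, 0, 0], [0, 0, 0, 0, -0.0015, 0, 0], [0, 0, 0, 0, -0.0015, 0, 0]]}}

```text
time: 23.52
tool_pos: [632.2, 76.4, 50.7]
eef_rot: [179.7, -0.2, 84.5]
ft_force: [8.1, 5.1, -19.0]
finger_gap: 22.2
finger_force: 52.4
```

Request:
{"fn": "step_arm", "kwargs": {"moves": [[0, 0, 0, 0, -0.001, 0, 0], [0, 0, 0, 0, -0.0015, 0, 0], [0, 0, 0, 0, -0.0015, 0, 0]]}}

```text
time: 23.77
tool_pos: [630.9, 76.6, 50.7]
eef_rot: [179.6, -0.2, 84.5]
ft_force: [8.1, 4.5, -19.5]
finger_gap: 22.4
finger_force: 52.4
```

Run:
```python
from h import *
import json
T=optics.camera_model("top")
im=optics.snapshot("top");cv2.imwrite("pics/t2.png",cv2.resize(im[165:310,150:270],None,fx=4,fy=4,interpolation=2))
```

```text
(no output)
```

View pics/t2.png

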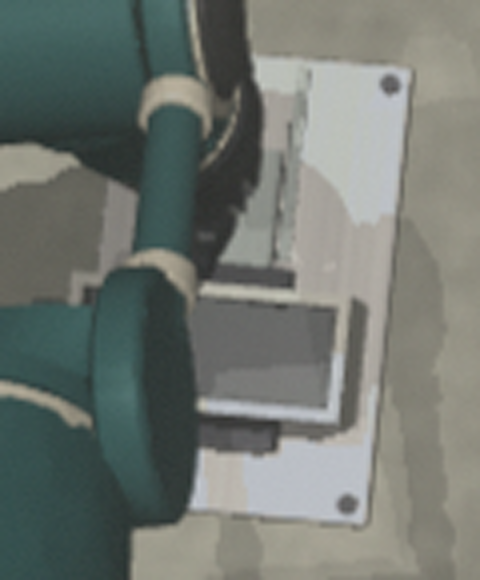

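t2 shows the block between the fixed jaw (240,435) and the moving jaw (250,275), nearly closed. I continue in 1 mm steps.

Request:
{"fn": "step_arm", "kwargs": {"moves": [[0, 0, 0, 0, -0.001, 0, 0], [0, 0, 0, 0, -0.001, 0, 0], [0, 0, 0, 0, -0.001, 0, 0]]}}

```text
time: 24.07
tool_pos: [630.9, 76.6, 50.7]
eef_rot: [179.5, -0.2, 84.5]
ft_force: [11.5, 4.4, -22.4]
finger_gap: 22.3
finger_force: 52.1
```

Request:
{"fn": "step_arm", "kwargs": {"moves": [[0, 0, 0, 0, -0.001, 0, 0], [0, 0, 0, 0, -0.001, 0, 0], [0, 0, 0, 0, -0.001, 0, 0]]}}

```text
time: 24.32
tool_pos: [630.9, 76.6, 50.8]
eef_rot: [179.4, -0.2, 84.5]
ft_force: [13.4, 4.2, -23.6]
finger_gap: 22.8
finger_force: 51.9
```

Request:
{"fn": "step_arm", "kwargs": {"moves": [[0, 0, 0, 0, -0.001, 0, 0], [0, 0, 0, 0, -0.001, 0, 0.3], [0, 0, 0, 0, 0, 0, 0.5], [0, 0, 0, 0, 0.003, 0, 0.55], [0, 0, 0, 0, 0.004, 0, 0.55]]}}

```text
time: 24.73
tool_pos: [632.7, 75.3, 53.1]
eef_rot: [179.7, -0.1, 84.5]
ft_force: [0.4, -0.1, 0.1]
finger_gap: 46.7
finger_force: 0.0
```

Request:
{"fn": "step_arm", "kwargs": {"moves": [[0, 0, 0, 0, 0, -0.04, 0.55], [0, 0, 0, 0, 0, -0.08, 0.55], [0, 0, 0, 0, 0, -0.12, 0.55], [0, 0, 0, 0, 0, -0.16, 0.55], [0, 0, 0, 0, 0, -0.2, 0.55]]}}

```text
time: 25.15
tool_pos: [630.3, 74.9, 253.9]
eef_rot: [179.9, -0.1, 84.5]
ft_force: [0.4, -0.8, -0.5]
finger_gap: 46.9
finger_force: 0.0
```

Request:
{"fn": "step_arm", "kwargs": {"moves": [[0, 0, 0, -0.02, -0.016, -0.02, 0.55], [0, 0, 0, -0.04, -0.03, -0.04, 0.55], [0, 0, 0, -0.06, -0.045, -0.06, 0.55], [0, 0, 0, -0.08, -0.06, -0.08, 0.55], [0, 0, 0, -0.08, -0.06, -0.08, 0.55]]}}

```text
time: 25.57
tool_pos: [562.8, -1.8, 337.6]
eef_rot: [179.4, 0.0, 84.4]
ft_force: [0.7, 0.1, 0.4]
finger_gap: 47.1
finger_force: 0.0
```

```bash
python3 look.py wG clamp jaw_handle block trough cap_grip pot1
python3 - <<'E'
from h import *
import pickle
c,L=pickle.load(open("wG.pkl","rb"))
for l,z in (("jaw_handle",68),("trough",62),("block",42),("cap_grip",42),("pot1",0)):
    for p in L[l]: print(l,p[0],atz(c,p[1],z).round(1))
E
```

```text
[562.66187469   1.82129048 328.53703688] [-1.79851978e+02 -9.30454288e-02  8.45495762e+01]
{'clamp': [(0.41, array([497.9, 221.4]))], 'jaw_handle': [(0.72, array([380. , 105.3]))], 'block': [(0.84, array([282.6, 109.5])), (0.74, array([349. , 313.8]))], 'trough': [(0.87, array([278.7, 105.4]))], 'cap_grip': [(0.9, array([282.2,   4.6]))], 'pot1': [(0.93, array([322.7, 393.3])), (0.88, array([349.5, 313.4])), (0.69, array([367.5, 379.9])), (0.6, array([280.8, 391.5]))]}
jaw_handle 0.72 [633.1  77.7  68. ]
trough 0.87 [534.5  87.3  62. ]
block 0.84 [536.2  83.4  42. ]
block 0.74 [ 587.2 -160.    42. ]
cap_grip 0.9 [547.9 178.4  42. ]
pot1 0.93 [ 541.6 -306.8    0. ]
pot1 0.88 [ 589.5 -182.3    0. ]
pot1 0.69 [ 607.2 -290.6    0. ]
pot1 0.6 [ 482.  -297.4    0. ]
```

View pics/wG.png

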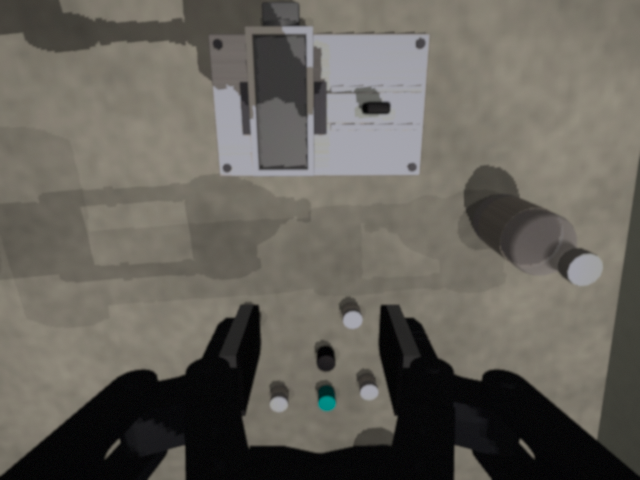

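wG shows the block snug between the jaws at (281,105), parallel to the bed, handle (377,107). White pots are at (351,318), (368,390) and (279,402); the fourth is hidden by the finger. Turquoise is at (327,398), black at (326,357). Next, a survey over the pots.

Request:
{"fn": "step_arm", "kwargs": {"moves": [[0, 0, 0, -0.04, -0.006, 0, 0.6], [0, 0, 0, -0.08, -0.012, 0, 0.6], [0, 0, 0, -0.12, -0.018, 0, 0.6], [0, 0, 0, -0.16, -0.024, 0, 0.6], [0, 0, 0, -0.2, -0.03, 0, 0.6]]}}

```text
time: 26.33
tool_pos: [513.4, -195.9, 328.6]
eef_rot: [-179.9, -0.1, 84.6]
ft_force: [0.5, -0.7, 0.7]
finger_gap: 51.0
finger_force: 0.0
```

Request:
{"fn": "step_arm", "kwargs": {"moves": [[0, 0, 0, 0, 0, 0, 0.6], [0, 0, 0, 0, 0, 0, 0.6], [0, 0, 0, 0, 0, 0, 0.6]]}}

```text
time: 26.58
tool_pos: [513.9, -194.5, 328.7]
eef_rot: [-179.9, -0.2, 84.5]
ft_force: [-0.3, 0.9, 0.2]
finger_gap: 51.4
finger_force: 0.0
```

```bash
python3 look.py wH pot1
python3 - <<'E'
from h import *
import pickle
c,L=pickle.load(open("wH.pkl","rb"))
S=optics.camera_model("scene");T=optics.camera_model("top")
optics.snapshot("scene");s=[d["centre"] for d in landmark_of("pot1","scene") if d["p"]>.3]
c2,L2=c,[d for d in landmark_of("pot1","wrist")]
for d in L2:
    X=atz(c,d["centre"],0); q=min(s,key=lambda q:np.linalg.norm(proj(S,X)-q)); print(round(d["p"],2),np.round(d["centre"]),X.round(1),"tri",tri((c,d["centre"]),(S,q))[0].round(1),tri((c,d["centre"]),(S,q))[1])
print(rel([540,-230,330]))
cG,_=pickle.load(open("wG.pkl","rb"))
print("rim",[atz(cG,p,72).round(1) for p in ((246,27),(313,27),(314,174),(248,174))],"inner",[atz(cG,p,72).round(1) for p in ((253,37),(305,37),(308,168),(258,168))])
im=cv2.imread("pics/wH.png");cv2.imwrite("pics/potcrop.png",cv2.resize(im[120:300,220:480],None,fx=3,fy=3))
E
```

```text
[ 514.27913861 -193.63718667  329.23451713] [-1.79950748e+02 -1.40444513e-01  8.45979097e+01]
{'pot1': [(0.9, array([269.4, 166.2])), (0.83, array([448.8, 253.7])), (0.81, array([398. , 257.6])), (0.8, array([349.2, 219. ]))]}
0.9 [269. 166.] [ 457.8 -168.5    0. ] tri [ 455.3 -170.2   -2.2] [2.6, 2.6]
0.83 [449. 254.] [ 666.3 -297.1    0. ] tri [ 666.4 -298.8   -2.8] [1.0, 1.0]
0.81 [398. 258.] [ 603.1 -296.3   -0. ] tri [ 605.  -291.1    7. ] [4.0, 4.0]
0.8 [349. 219.] [ 545.8 -240.7    0. ] tri [ 548.7 -240.    -4.7] [3.3, 3.3]
0.68 [301. 267.] [ 481.  -297.9    0. ] tri [ 483.3 -297.8   -4.3] [3.1, 3.1]
0.68 [380. 166.] [ 586.  -181.1    0. ] tri [ 588.3 -180.1   -3.3] [2.3, 2.3]
0.65 [352. 267.] [ 545.2 -303.9    0. ] tri [ 527.2 -302.8   36.6] [20.7, 20.7]
[ 0.      0.      0.     -0.0338  0.029  -0.0004]
rim [array([514.4, 156.9,  72. ]), array([575.1, 151.1,  72. ]), array([562.4,  18.3,  72. ]), array([495.9,  24.9,  72. ])] inner [array([519.6, 148.2,  72. ]), array([566.9, 143.6,  72. ]), array([557. ,  24.9,  72. ]), array([506.8,  29.9,  72. ])]
```

View pics/potcrop.png

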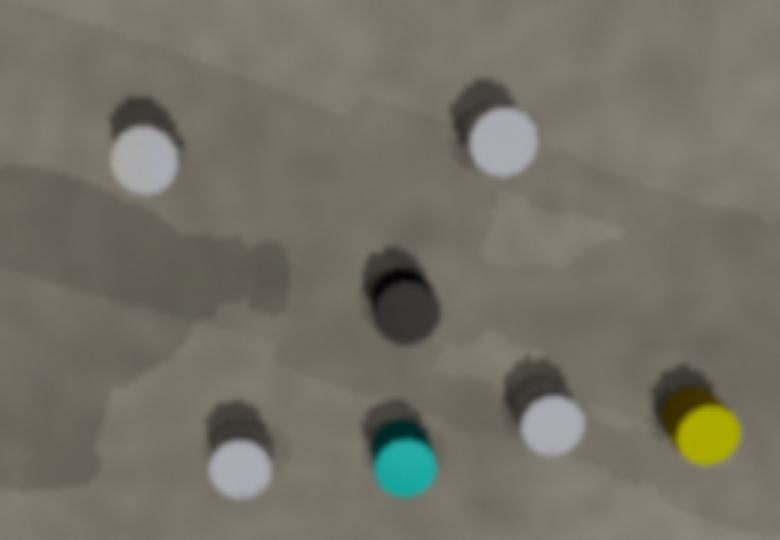

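The crop shows four white pots at (145,160), (503,142), (552,426) and (240,469). Black (405,310), turquoise (405,467) and yellow (708,434) are the look-alikes. The white ones with aluminium lids fit the description.

Run:
```python
from h import *
import pickle
c,L=pickle.load(open("wH.pkl","rb"))
P=[atz(c,(220+(x+.5)/3-.5,120+(y+.5)/3-.5),26) for x,y in ((145,160),(503,142),(552,426),(240,469))]
for p in P: print(p.round(1))
R=Ro.from_euler("xyz",[180,0,84.6],degrees=True)
o=ctrl.get_obs();print(o["tool_pos"]);M=R.inv()
for p in P: print("from now to 80 above", (M.apply([*p[:2],93]-o["tool_pos"])/1000).round(4))
for s in (45,15,-15,-45):
    q=np.array([537.1-.0939*s,86.9-.9956*s,160]); print(s,q,[(M.apply(q-[*p[:2],160])/1000).round(4) for p in P])
```

```text
[ 458.8 -172.8   26. ]
[ 590.6 -178.8   26. ]
[ 605.1 -292.    26. ]
[ 480.1 -298.7   26. ]
[ 514.30337135 -193.63528188  329.6740223 ]
from now to 80 above [ 0.0155 -0.0572  0.2367]
from now to 80 above [0.022  0.0746 0.2367]
from now to 80 above [-0.0894  0.0997  0.2367]
from now to 80 above [-0.1078 -0.0242  0.2367]
45 [532.8745  42.098  160.    ] [array([0.2209, 0.0535, 0.    ]), array([ 0.2145, -0.0783, -0.    ]), array([ 0.3259, -0.1034, -0.    ]), array([0.3442, 0.0205, 0.    ])]
15 [535.6915  71.966  160.    ] [array([0.2509, 0.0535, 0.    ]), array([ 0.2445, -0.0783, -0.    ]), array([ 0.3559, -0.1034, -0.    ]), array([0.3742, 0.0205, 0.    ])]
-15 [538.5085 101.834  160.    ] [array([0.2809, 0.0535, 0.    ]), array([ 0.2745, -0.0783, -0.    ]), array([ 0.3859, -0.1034, -0.    ]), array([0.4042, 0.0204, 0.    ])]
-45 [541.3255 131.702  160.    ] [array([0.3109, 0.0535, 0.    ]), array([ 0.3045, -0.0783, -0.    ]), array([ 0.4159, -0.1034, -0.    ]), array([0.4342, 0.0204, 0.    ])]
```

Request:
{"fn": "step_arm", "kwargs": {"moves": [[0, 0, 0, 0.006, 0.02, 0.035, 0.6], [0, 0, 0, 0.011, 0.037, 0.07, 0.6], [0, 0, 0, 0.017, 0.056, 0.105, 0.6], [0, 0, 0, 0.022, 0.075, 0.14, 0.6], [0, 0, 0, 0.022, 0.075, 0.18, 0.6]]}}

```text
time: 27.25
tool_pos: [595.0, -178.6, 150.0]
eef_rot: [179.7, -0.1, 84.7]
ft_force: [0.0, -0.9, 0.5]
finger_gap: 51.3
finger_force: 0.0
```

Request:
{"fn": "step_arm", "kwargs": {"moves": [[0, 0, 0, 0, 0, 0.03, 0.6], [0, 0, 0, 0, 0, 0.06, 0.6], [0, 0, 0, 0, 0, 0.09, 0.6], [0, 0, 0, 0, 0, 0.09, 0.6], [0, 0, 0, 0, 0, 0.09, 0.6]]}}

```text
time: 27.67
tool_pos: [589.0, -178.3, 57.9]
eef_rot: [-179.7, -0.2, 84.6]
ft_force: [1.5, -0.9, 0.6]
finger_gap: 51.5
finger_force: 0.0
```

Run:
```python
from h import *
for i in range(3):
    o=ctrl.get_obs();print(o["tool_pos"],o["eef_rot"],rel([590.6,-178.8,14.])); optics.snapshot("top")
```

```text
[ 589.02168322 -178.34849959   57.91647633] [-1.79716989e+02 -1.64665201e-01  8.45753564e+01] [ 0.      0.      0.     -0.0004  0.0018  0.0439]
[ 591.06432228 -179.2524993    60.35720053] [-1.79988990e+02 -9.59992946e-02  8.45616686e+01] [ 0.      0.      0.      0.0003 -0.0005  0.0464]
[ 592.3146705  -179.87596355   61.91282494] [ 1.79835135e+02 -5.37976333e-02  8.45487571e+01] [ 0.      0.      0.      0.0009 -0.0019  0.0479]
```

Request:
{"fn": "step_arm", "kwargs": {"moves": [[0, 0, 0, 0, 0, 0.02, 0.6], [0, 0, 0, 0, 0, 0.035, 0.6], [0, 0, 0, 0, 0, 0.046, 0.6], [0, 0, 0, 0, 0, 0.046, 0.6], [0, 0, 0, 0, 0, 0.046, 0.6]], "newtons": 40}}

```text
time: 28.23
tool_pos: [591.1, -180.0, 14.7]
eef_rot: [180.0, -0.1, 84.5]
ft_force: [-0.1, -0.7, 0.3]
finger_gap: 51.3
finger_force: 0.0
```

Request:
{"fn": "step_arm", "kwargs": {"moves": [[0, 0, 0, 0, 0, 0, 0], [0, 0, 0, 0, 0, 0, 0], [0, 0, 0, 0, 0, 0, 0], [0, 0, 0, 0, 0, 0, 0], [0, 0, 0, 0, 0, 0, 0]]}}

```text
time: 28.65
tool_pos: [592.0, -180.3, 15.6]
eef_rot: [179.8, -0.1, 84.5]
ft_force: [-0.4, -0.2, 5.6]
finger_gap: 24.1
finger_force: 39.3
```

Request:
{"fn": "step_arm", "kwargs": {"moves": [[0, 0, 0, 0, 0, -0.03, 0], [0, 0, 0, 0, 0, -0.065, 0], [0, 0, 0, 0.015, 0, -0.1, 0], [0, 0, 0, 0.045, -0.01, -0.12, 0], [0, 0, 0, 0.08, -0.02, -0.13, 0]]}}

```text
time: 29.07
tool_pos: [581.3, -99.7, 148.8]
eef_rot: [179.5, -0.0, 84.3]
ft_force: [0.2, 0.9, -0.4]
finger_gap: 23.9
finger_force: 39.3
```

Request:
{"fn": "step_arm", "kwargs": {"moves": [[0, 0, 0, 0.038, -0.01, 0, 0], [0, 0, 0, 0.076, -0.02, 0, 0], [0, 0, 0, 0.114, -0.03, 0, 0], [0, 0, 0, 0.152, -0.04, 0, 0], [0, 0, 0, 0.185, -0.05, 0, 0]]}}

```text
time: 29.48
tool_pos: [545.7, 92.6, 144.6]
eef_rot: [180.0, -0.1, 84.5]
ft_force: [0.2, 0.3, -0.5]
finger_gap: 23.8
finger_force: 39.3
```

Request:
{"fn": "step_arm", "kwargs": {"moves": [[0, 0, 0, 0.025, -0.005, 0, 0], [0, 0, 0, 0.04, -0.008, 0, 0], [0, 0, 0, 0.04, -0.008, 0.02, 0], [0, 0, 0, 0.04, -0.008, 0.03, 0], [0, 0, 0, 0.04, -0.008, 0.03, 0]]}}

```text
time: 29.9
tool_pos: [539.5, 130.8, 111.3]
eef_rot: [-179.7, 0.0, 84.5]
ft_force: [-1.1, 0.3, -0.5]
finger_gap: 24.0
finger_force: 39.3
```

Request:
{"fn": "step_arm", "kwargs": {"moves": [[0, 0, 0, 0, 0, 0, 0], [0, 0, 0, 0, 0, 0, 0], [0, 0, 0, 0, 0, 0, 0], [0, 0, 0, 0, 0, 0, 0]]}}

```text
time: 30.23
tool_pos: [543.0, 130.6, 115.2]
eef_rot: [179.9, -0.1, 84.4]
ft_force: [0.1, 0.7, -0.5]
finger_gap: 24.3
finger_force: 39.3
```

Run:
```python
from h import *
for i in range(3):
    o=ctrl.get_obs();print(o["tool_pos"],o["eef_rot"],rel([541.3,131.7,78.]),o["finger_gap"]); optics.snapshot("top")
```

```text
[542.95337311 130.61896552 115.15240434] [ 1.79925036e+02 -1.13628909e-01  8.44420044e+01] [ 0.      0.      0.      0.0008 -0.0018  0.0372] 24.325751977739795
[542.91471017 130.71317701 115.1231919 ] [ 1.79926627e+02 -1.13346286e-01  8.44494852e+01] [ 0.      0.      0.      0.0008 -0.0018  0.0371] 23.935447184653647
[542.78405333 130.81045926 115.00846493] [ 1.79938822e+02 -1.11642975e-01  8.44604238e+01] [ 0.      0.      0.      0.0007 -0.0016  0.037 ] 24.070185035837056
```

Request:
{"fn": "step_arm", "kwargs": {"moves": [[0, 0, 0, 0, -0.0015, 0.015, 0], [0, 0, 0, 0, -0.0015, 0.028, 0], [0, 0, 0, 0, -0.0015, 0.033, 0], [0, 0, 0, 0, -0.0015, 0.036, 0], [0, 0, 0, 0, -0.0015, 0.036, 0]]}}

```text
time: 30.8
tool_pos: [540.0, 131.2, 77.9]
eef_rot: [-179.9, -0.1, 84.5]
ft_force: [-0.2, -0.1, -0.5]
finger_gap: 24.0
finger_force: 39.3
```

Request:
{"fn": "step_arm", "kwargs": {"moves": [[0, 0, 0, 0, 0, 0.001, 0], [0, 0, 0, 0, 0, 0.001, 0]]}}

```text
time: 30.97
tool_pos: [540.8, 131.3, 77.6]
eef_rot: [-180.0, -0.1, 84.5]
ft_force: [-1.1, -0.3, 2.7]
finger_gap: 23.7
finger_force: 39.5
```

Request:
{"fn": "step_arm", "kwargs": {"moves": [[0, 0, 0, 0, 0, 0, 0.4], [0, 0, 0, 0, 0, 0, 0.5], [0, 0, 0, 0, 0, -0.01, 0.5], [0, 0, 0, 0, 0, -0.04, 0.5], [0, 0, 0, 0, 0, -0.07, 0.6]]}}

```text
time: 31.38
tool_pos: [539.0, 130.8, 146.7]
eef_rot: [-179.8, -0.0, 84.5]
ft_force: [1.2, -0.2, 0.4]
finger_gap: 50.9
finger_force: 0.0
```

Request:
{"fn": "step_arm", "kwargs": {"moves": [[0, 0, 0, -0.038, 0.0094, 0, 0.6], [0, 0, 0, -0.076, 0.0188, 0, 0.6], [0, 0, 0, -0.114, 0.0282, 0, 0.6], [0, 0, 0, -0.152, 0.0376, 0, 0.6], [0, 0, 0, -0.19, 0.047, 0, 0.6]]}}

```text
time: 31.8
tool_pos: [569.7, -64.1, 148.2]
eef_rot: [179.9, -0.1, 84.5]
ft_force: [0.4, 1.0, -0.1]
finger_gap: 51.4
finger_force: 0.0
```

Request:
{"fn": "step_arm", "kwargs": {"moves": [[0, 0, 0, -0.038, 0.0094, 0, 0.6], [0, 0, 0, -0.076, 0.0188, 0, 0.6], [0, 0, 0, -0.114, 0.0282, 0, 0.6], [0, 0, 0, -0.152, 0.0376, 0, 0.6], [0, 0, 0, -0.19, 0.047, 0, 0.6]]}}

```text
time: 32.22
tool_pos: [598.1, -258.2, 147.6]
eef_rot: [179.9, -0.1, 84.5]
ft_force: [0.5, -0.4, -0.2]
finger_gap: 51.1
finger_force: 0.0
```

Request:
{"fn": "step_arm", "kwargs": {"moves": [[0, 0, 0, -0.03, 0.008, 0.02, 0.6], [0, 0, 0, -0.036, 0.009, 0.055, 0.6], [0, 0, 0, -0.036, 0.009, 0.085, 0.6], [0, 0, 0, -0.036, 0.009, 0.085, 0.6], [0, 0, 0, -0.036, 0.009, 0.085, 0.6]]}}

```text
time: 32.63
tool_pos: [601.4, -291.8, 59.6]
eef_rot: [-179.7, -0.2, 84.5]
ft_force: [0.3, -0.6, 1.0]
finger_gap: 51.0
finger_force: 0.0
```

Request:
{"fn": "step_arm", "kwargs": {"moves": [[0, 0, 0, 0, 0, 0, 0.6], [0, 0, 0, 0, 0, 0, 0.6], [0, 0, 0, 0, 0, 0, 0.6], [0, 0, 0, 0, 0, 0, 0.6]]}}

```text
time: 32.97
tool_pos: [604.9, -292.9, 64.2]
eef_rot: [179.8, -0.0, 84.5]
ft_force: [0.0, 0.1, -0.2]
finger_gap: 51.0
finger_force: 0.0
```

```bash
cat > chk.py <<'E'
from h import *
import sys
tgt=[float(v) for v in sys.argv[1:4]]
for i in range(2):
    o=ctrl.get_obs();print(o["tool_pos"],o["eef_rot"],rel(tgt,None,o),o["finger_gap"]); optics.snapshot("top")
T=optics.camera_model("top")
for d in landmark_of("pot1","top"): print(round(d["p"],2),atz(T,d["centre"],0).round(0)[:2],atz(T,d["centre"],62).round(0)[:2])
E
python3 chk.py 605.1 -292 14
```

```text
[ 604.94049758 -292.86942398   64.23216468] [ 1.79794004e+02 -3.57614791e-03  8.45471014e+01] [ 0.      0.      0.      0.0009 -0.0001  0.0502] 50.97460658091701
[ 604.59554412 -292.77173245   63.727789  ] [ 1.79836021e+02 -2.29777046e-02  8.45387964e+01] [0.     0.     0.     0.0008 0.0003 0.0497] 51.130925371909015
0.65 [552. 153.] [547. 137.]
0.62 [ 558. -237.] [ 554. -234.]
0.43 [ 549. -306.] [ 544. -299.]
```

Request:
{"fn": "step_arm", "kwargs": {"moves": [[0, 0, 0, 0.0005, 0, 0.02, 0.6], [0, 0, 0, 0.0005, 0, 0.037, 0.6], [0, 0, 0, 0.0005, 0, 0.048, 0.6], [0, 0, 0, 0.0005, 0, 0.048, 0.6], [0, 0, 0, 0.0005, 0, 0.048, 0.6]]}}

```text
time: 33.53
tool_pos: [602.7, -291.7, 12.8]
eef_rot: [-179.9, -0.1, 84.5]
ft_force: [-0.6, 0.3, 0.4]
finger_gap: 51.2
finger_force: 0.0
```

Request:
{"fn": "step_arm", "kwargs": {"moves": [[0, 0, 0, 0, 0, 0, 0], [0, 0, 0, 0, 0, 0, 0], [0, 0, 0, 0, 0, 0, 0], [0, 0, 0, 0, 0, 0, 0], [0, 0, 0, 0, 0, 0, 0]]}}

```text
time: 33.95
tool_pos: [604.6, -292.7, 15.2]
eef_rot: [179.9, -0.0, 84.5]
ft_force: [0.6, 0.8, 4.1]
finger_gap: 23.9
finger_force: 39.5
```

Request:
{"fn": "step_arm", "kwargs": {"moves": [[0, 0, 0, 0, 0, -0.03, 0], [0, 0, 0, 0, 0, -0.065, 0], [0, 0, 0, 0.015, -0.004, -0.1, 0], [0, 0, 0, 0.045, -0.012, -0.12, 0], [0, 0, 0, 0.08, -0.021, -0.13, 0]]}}

```text
time: 34.37
tool_pos: [592.6, -212.4, 148.6]
eef_rot: [179.6, 0.1, 84.3]
ft_force: [0.5, 0.3, 0.1]
finger_gap: 23.8
finger_force: 39.3
```

Request:
{"fn": "step_arm", "kwargs": {"moves": [[0, 0, 0, 0.038, -0.01, 0, 0], [0, 0, 0, 0.076, -0.02, 0, 0], [0, 0, 0, 0.114, -0.03, 0, 0], [0, 0, 0, 0.152, -0.041, 0, 0], [0, 0, 0, 0.19, -0.051, 0, 0]]}}

```text
time: 34.78
tool_pos: [556.6, -14.9, 144.1]
eef_rot: [-180.0, -0.1, 84.5]
ft_force: [0.9, -0.2, 0.2]
finger_gap: 23.5
finger_force: 39.3
```

Request:
{"fn": "step_arm", "kwargs": {"moves": [[0, 0, 0, 0.038, -0.01, 0, 0], [0, 0, 0, 0.076, -0.02, 0, 0], [0, 0, 0, 0.105, -0.028, 0, 0], [0, 0, 0, 0.116, -0.0315, 0.015, 0], [0, 0, 0, 0.116, -0.0315, 0.03, 0]]}}

```text
time: 35.2
tool_pos: [537.6, 105.2, 115.2]
eef_rot: [179.8, -0.2, 84.7]
ft_force: [-0.6, -1.2, -0.8]
finger_gap: 24.1
finger_force: 39.3
```

Request:
{"fn": "step_arm", "kwargs": {"moves": [[0, 0, 0, 0, 0, 0, 0], [0, 0, 0, 0, 0, 0, 0], [0, 0, 0, 0, 0, 0, 0], [0, 0, 0, 0, 0, 0, 0], [0, 0, 0, 0, 0, 0, 0]]}}

```text
time: 35.62
tool_pos: [538.3, 101.4, 115.3]
eef_rot: [179.9, -0.1, 84.4]
ft_force: [0.6, -0.3, 0.2]
finger_gap: 23.8
finger_force: 39.3
```

```bash
python3 chk.py 538.5 101.8 77.6
```

```text
[538.32945942 101.38595508 115.32806752] [ 1.79900417e+02 -1.15406820e-01  8.44335817e+01] [0.     0.     0.     0.0004 0.0001 0.0377] 23.817084737445498
[538.2381278  101.41183651 115.20955131] [ 1.79911474e+02 -1.13799392e-01  8.44383455e+01] [0.     0.     0.     0.0003 0.0002 0.0376] 24.000196005406224
0.67 [ 458. -164.] [ 458. -164.]
0.61 [ 543. -298.] [ 539. -291.]
0.58 [ 483. -303.] [ 481. -296.]
0.55 [ 671. -307.] [ 661. -300.]
0.54 [549. 125.] [545. 111.]
0.41 [ 555. -234.] [ 550. -231.]
```

Request:
{"fn": "step_arm", "kwargs": {"moves": [[0, 0, 0, 0, 0, 0.015, 0], [0, 0, 0, 0, 0, 0.028, 0], [0, 0, 0, 0, 0, 0.033, 0], [0, 0, 0, 0, 0, 0.036, 0], [0, 0, 0, 0, 0, 0.036, 0]]}}

```text
time: 36.18
tool_pos: [537.1, 101.8, 78.0]
eef_rot: [-179.9, -0.1, 84.5]
ft_force: [0.5, -0.4, 0.0]
finger_gap: 23.6
finger_force: 39.4
```

Request:
{"fn": "step_arm", "kwargs": {"moves": [[0, 0, 0, 0, 0, 0.001, 0], [0, 0, 0, 0, 0, 0.001, 0]]}}

```text
time: 36.35
tool_pos: [537.9, 102.0, 77.9]
eef_rot: [179.9, -0.1, 84.5]
ft_force: [0.9, 0.2, -0.3]
finger_gap: 23.9
finger_force: 39.4
```

Request:
{"fn": "step_arm", "kwargs": {"moves": [[0, 0, 0, 0, 0, 0.001, 0], [0, 0, 0, 0, 0, 0.001, 0], [0, 0, 0, 0, 0, 0.001, 0]]}}

```text
time: 36.6
tool_pos: [538.2, 102.1, 77.2]
eef_rot: [179.9, -0.1, 84.5]
ft_force: [-1.3, -0.4, 4.2]
finger_gap: 23.8
finger_force: 39.7
```

Request:
{"fn": "step_arm", "kwargs": {"moves": [[0, 0, 0, 0, 0, 0, 0.4], [0, 0, 0, 0, 0, 0, 0.5], [0, 0, 0, 0, 0, -0.01, 0.5], [0, 0, 0, 0, 0, -0.04, 0.5], [0, 0, 0, 0, 0, -0.07, 0.6]]}}

```text
time: 37.02
tool_pos: [535.4, 101.6, 145.5]
eef_rot: [-179.7, -0.0, 84.5]
ft_force: [2.1, -0.6, 1.0]
finger_gap: 50.9
finger_force: 0.0
```

Request:
{"fn": "step_arm", "kwargs": {"moves": [[0, 0, 0, -0.038, -0.002, 0, 0.6], [0, 0, 0, -0.076, -0.004, 0, 0.6], [0, 0, 0, -0.114, -0.006, 0, 0.6], [0, 0, 0, -0.152, -0.008, 0, 0.6], [0, 0, 0, -0.19, -0.01, 0, 0.6]]}}

```text
time: 37.43
tool_pos: [508.8, -87.7, 146.8]
eef_rot: [179.9, -0.1, 84.5]
ft_force: [0.2, 0.4, 0.4]
finger_gap: 51.4
finger_force: 0.0
```

Request:
{"fn": "step_arm", "kwargs": {"moves": [[0, 0, 0, -0.038, -0.002, 0, 0.6], [0, 0, 0, -0.076, -0.004, 0, 0.6], [0, 0, 0, -0.114, -0.006, 0, 0.6], [0, 0, 0, -0.152, -0.008, 0, 0.6], [0, 0, 0, -0.19, -0.01, 0, 0.6]]}}

```text
time: 37.85
tool_pos: [480.5, -276.3, 146.4]
eef_rot: [180.0, -0.1, 84.5]
ft_force: [-0.4, -0.1, -0.3]
finger_gap: 51.8
finger_force: 0.0
```

Request:
{"fn": "step_arm", "kwargs": {"moves": [[0, 0, 0, -0.024, 0, 0.02, 0.6], [0, 0, 0, -0.024, 0, 0.055, 0.6], [0, 0, 0, -0.024, 0, 0.085, 0.6], [0, 0, 0, -0.024, 0, 0.085, 0.6], [0, 0, 0, -0.024, 0, 0.085, 0.6]]}}

```text
time: 38.27
tool_pos: [477.0, -297.2, 59.2]
eef_rot: [-179.7, -0.2, 84.5]
ft_force: [0.7, 0.4, 0.0]
finger_gap: 51.0
finger_force: 0.0
```

Request:
{"fn": "step_arm", "kwargs": {"moves": [[0, 0, 0, 0, 0, 0, 0.6], [0, 0, 0, 0, 0, 0, 0.6], [0, 0, 0, 0, 0, 0, 0.6], [0, 0, 0, 0, 0, 0, 0.6], [0, 0, 0, 0, 0, 0, 0.6]]}}

```text
time: 38.68
tool_pos: [479.7, -298.5, 62.1]
eef_rot: [179.9, -0.0, 84.5]
ft_force: [-0.1, 0.9, -0.0]
finger_gap: 51.2
finger_force: 0.0
```

```bash
python3 chk.py 480.5 -298.5 14
python3 - <<'E'
from h import *
S=optics.camera_model("scene");optics.snapshot("scene")
for d in landmark_of("pot1","scene"): print(round(d["p"],2),np.round(d["centre"]),atz(S,d["centre"],0).round(0)[:2],atz(S,d["centre"],62).round(0)[:2])
E
```

```text
[ 479.67536857 -298.49878164   62.06301528] [ 1.79882008e+02 -2.50339096e-02  8.45293703e+01] [0.     0.     0.     0.0001 0.0007 0.0481] 51.220924353761596
[ 479.43928638 -298.40296807   61.7321467 ] [ 1.79909562e+02 -4.04965737e-02  8.45237879e+01] [ 0.      0.      0.     -0.      0.001   0.0477] 51.41656199582781
0.54 [560. 149.] [555. 134.]
0.47 [ 671. -304.] [ 661. -297.]
0.45 [ 457. -172.] [ 457. -171.]
0.82 [321. 356.] [ 668. -298.] [ 689. -323.]
0.72 [266. 322.] [ 545. -310.] [ 575. -334.]
0.71 [292. 301.] [ 552. -245.] [ 581. -274.]
0.68 [278. 252.] [ 451. -174.] [ 488. -208.]
0.55 [246. 300.] [ 483. -297.] [ 517. -322.]
```

Pot still at (483,-297). Grasp.

Request:
{"fn": "step_arm", "kwargs": {"moves": [[0, 0, 0, 0, 0.001, 0.02, 0.6], [0, 0, 0, 0, 0.001, 0.037, 0.6], [0, 0, 0, 0, 0.001, 0.047, 0.6], [0, 0, 0, 0, 0.001, 0.047, 0.6], [0, 0, 0, 0, 0.001, 0.047, 0.6]]}}

```text
time: 39.35
tool_pos: [479.1, -297.8, 12.9]
eef_rot: [-179.9, -0.1, 84.5]
ft_force: [0.2, -0.1, 0.1]
finger_gap: 51.5
finger_force: 0.0
```

Request:
{"fn": "step_arm", "kwargs": {"moves": [[0, 0, 0, 0, 0, 0, 0], [0, 0, 0, 0, 0, 0, 0], [0, 0, 0, 0, 0, 0, 0], [0, 0, 0, 0, 0, 0, 0], [0, 0, 0, 0, 0, 0, 0]]}}

```text
time: 39.77
tool_pos: [480.8, -299.0, 15.0]
eef_rot: [179.9, -0.0, 84.5]
ft_force: [1.0, -1.1, 4.8]
finger_gap: 23.4
finger_force: 39.5
```

Request:
{"fn": "step_arm", "kwargs": {"moves": [[0, 0, 0, 0, 0, -0.03, 0], [0, 0, 0, 0, 0, -0.065, 0], [0, 0, 0, 0.015, 0.001, -0.1, 0], [0, 0, 0, 0.045, 0.002, -0.12, 0], [0, 0, 0, 0.08, 0.004, -0.13, 0]]}}

```text
time: 40.18
tool_pos: [493.6, -220.8, 148.2]
eef_rot: [179.6, 0.1, 84.3]
ft_force: [0.7, 0.6, 0.3]
finger_gap: 24.0
finger_force: 39.3
```

Request:
{"fn": "step_arm", "kwargs": {"moves": [[0, 0, 0, 0.038, 0.002, 0, 0], [0, 0, 0, 0.076, 0.004, 0, 0], [0, 0, 0, 0.114, 0.006, 0, 0], [0, 0, 0, 0.152, 0.008, 0, 0], [0, 0, 0, 0.19, 0.01, 0, 0]]}}

```text
time: 40.6
tool_pos: [519.2, -29.2, 144.1]
eef_rot: [180.0, -0.1, 84.5]
ft_force: [1.3, 0.7, -0.4]
finger_gap: 23.7
finger_force: 39.3
```

Request:
{"fn": "step_arm", "kwargs": {"moves": [[0, 0, 0, 0.038, 0.002, 0, 0], [0, 0, 0, 0.076, 0.004, 0, 0], [0, 0, 0, 0.104, 0.006, 0, 0], [0, 0, 0, 0.104, 0.006, 0.015, 0], [0, 0, 0, 0.104, 0.006, 0.03, 0]]}}

```text
time: 41.02
tool_pos: [536.7, 74.2, 115.1]
eef_rot: [179.8, -0.1, 84.7]
ft_force: [0.4, -0.3, 0.2]
finger_gap: 24.0
finger_force: 39.3
```

Request:
{"fn": "step_arm", "kwargs": {"moves": [[0, 0, 0, 0, 0, 0, 0], [0, 0, 0, 0, 0, 0, 0], [0, 0, 0, 0, 0, 0, 0], [0, 0, 0, 0, 0, 0, 0], [0, 0, 0, 0, 0, 0, 0]]}}

```text
time: 41.43
tool_pos: [536.3, 71.5, 115.3]
eef_rot: [179.9, -0.1, 84.4]
ft_force: [0.3, 0.1, 0.3]
finger_gap: 23.9
finger_force: 39.4
```

```bash
python3 chk.py 535.7 72 77.2
```

```text
[536.28759617  71.54716978 115.29673523] [ 1.79901248e+02 -1.11074014e-01  8.44480628e+01] [ 0.      0.      0.      0.0003 -0.0007  0.0381] 23.86926809677857
[536.22582593  71.59576978 115.2248998 ] [ 1.79904063e+02 -1.10955216e-01  8.44533838e+01] [ 0.      0.      0.      0.0003 -0.0006  0.038 ] 24.078567682634866
0.71 [ 544. -303.] [ 539. -297.]
0.7 [ 553. -241.] [ 549. -237.]
0.64 [ 674. -309.] [ 663. -302.]
0.64 [ 459. -462.] [ 459. -447.]
0.56 [ 456. -173.] [ 456. -173.]
0.5 [551.  88.] [546.  75.]
```

Request:
{"fn": "step_arm", "kwargs": {"moves": [[0, 0, 0, 0, -0.0005, 0.015, 0], [0, 0, 0, 0, -0.0005, 0.028, 0], [0, 0, 0, 0, -0.0005, 0.034, 0], [0, 0, 0, 0, -0.0005, 0.0365, 0], [0, 0, 0, 0, -0.0005, 0.0365, 0]]}}

```text
time: 42.0
tool_pos: [534.7, 72.0, 77.6]
eef_rot: [-179.9, -0.1, 84.5]
ft_force: [0.3, -0.6, 0.1]
finger_gap: 24.1
finger_force: 39.4
```

Request:
{"fn": "step_arm", "kwargs": {"moves": [[0, 0, 0, 0, 0, 0.001, 0], [0, 0, 0, 0, 0, 0.0015, 0], [0, 0, 0, 0, 0, 0.0015, 0]]}}

```text
time: 42.25
tool_pos: [535.7, 72.1, 77.0]
eef_rot: [179.9, -0.1, 84.5]
ft_force: [0.2, 0.0, 0.9]
finger_gap: 24.5
finger_force: 39.5
```

Request:
{"fn": "step_arm", "kwargs": {"moves": [[0, 0, 0, 0, 0, 0.0005, 0.4], [0, 0, 0, 0, 0, 0, 0.5], [0, 0, 0, 0, 0, -0.01, 0.5], [0, 0, 0, 0, 0, -0.04, 0.5], [0, 0, 0, 0, 0, -0.07, 0.6]]}}

```text
time: 42.67
tool_pos: [533.3, 71.8, 145.8]
eef_rot: [-179.8, -0.0, 84.5]
ft_force: [-0.0, -0.2, -0.1]
finger_gap: 51.2
finger_force: 0.0
```

Request:
{"fn": "step_arm", "kwargs": {"moves": [[0, 0, 0, -0.036, -0.008, 0, 0.6], [0, 0, 0, -0.072, -0.016, 0, 0.6], [0, 0, 0, -0.108, -0.024, 0, 0.6], [0, 0, 0, -0.144, -0.031, 0, 0.6], [0, 0, 0, -0.18, -0.039, 0, 0.6]]}}

```text
time: 43.08
tool_pos: [478.6, -104.8, 147.1]
eef_rot: [179.9, -0.1, 84.5]
ft_force: [1.2, -0.9, 0.7]
finger_gap: 51.1
finger_force: 0.0
```

Request:
{"fn": "step_arm", "kwargs": {"moves": [[0, 0, 0, -0.036, -0.008, 0, 0.6], [0, 0, 0, -0.071, -0.015, 0, 0.6], [0, 0, 0, -0.071, -0.015, 0.03, 0.6], [0, 0, 0, -0.071, -0.015, 0.06, 0.6], [0, 0, 0, -0.071, -0.015, 0.085, 0.6]]}}

```text
time: 43.5
tool_pos: [457.2, -173.8, 60.8]
eef_rot: [179.9, -0.1, 84.4]
ft_force: [-0.1, 1.2, -1.5]
finger_gap: 51.4
finger_force: 0.0
```

Request:
{"fn": "step_arm", "kwargs": {"moves": [[0, 0, 0, 0, 0, 0, 0.6], [0, 0, 0, 0, 0, 0, 0.6], [0, 0, 0, 0, 0, 0, 0.6], [0, 0, 0, 0, 0, 0, 0.6], [0, 0, 0, 0, 0, 0, 0.6]]}}

```text
time: 43.92
tool_pos: [459.0, -173.1, 63.0]
eef_rot: [179.8, -0.0, 84.5]
ft_force: [0.3, 0.6, 0.3]
finger_gap: 51.4
finger_force: 0.0
```

```bash
python3 chk.py 458.5 -172 14
python3 - <<'E'
from h import *
S=optics.camera_model("scene");optics.snapshot("scene")
for d in landmark_of("pot1","scene"): print(round(d["p"],2),np.round(d["centre"]),atz(S,d["centre"],0).round(0)[:2],atz(S,d["centre"],62).round(0)[:2])
E
```

```text
[ 459.02968956 -173.06491998   62.97992982] [ 1.79787365e+02 -2.16850476e-02  8.45326706e+01] [ 0.      0.      0.      0.001  -0.0008  0.049 ] 51.35974042319376
[ 458.77654437 -172.97004541   62.70337641] [ 1.79811778e+02 -3.02754841e-02  8.45303486e+01] [ 0.      0.      0.      0.0009 -0.0005  0.0487] 51.49302381626535
0.68 [ 552. -241.] [ 548. -237.]
0.66 [564. 143.] [559. 128.]
0.61 [ 674. -305.] [ 664. -298.]
0.53 [545. 118.] [541. 104.]
0.51 [541.  83.] [537.  71.]
0.47 [ 540. -305.] [ 536. -298.]
0.78 [290. 300.] [ 548. -245.] [ 578. -274.]
0.72 [407. 169.] [517. 195.] [549. 134.]
0.71 [275. 252.] [ 447. -176.] [ 484. -210.]
0.68 [266. 321.] [ 543. -308.] [ 573. -332.]
0.56 [396. 174.] [507. 165.] [540. 106.]
0.52 [319. 355.] [ 664. -300.] [ 685. -325.]
```

Request:
{"fn": "step_arm", "kwargs": {"moves": [[0, 0, 0, 0, 0, 0.02, 0.6], [0, 0, 0, 0, 0, 0.037, 0.6], [0, 0, 0, 0, 0, 0.047, 0.6], [0, 0, 0, 0, 0, 0.047, 0.6], [0, 0, 0, 0, 0, 0.047, 0.6]]}}

```text
time: 44.58
tool_pos: [456.6, -172.2, 13.3]
eef_rot: [-179.9, -0.1, 84.5]
ft_force: [-0.7, -0.1, -0.1]
finger_gap: 51.1
finger_force: 0.0
```

Request:
{"fn": "step_arm", "kwargs": {"moves": [[0, 0, 0, 0, 0, 0, 0], [0, 0, 0, 0, 0, 0, 0], [0, 0, 0, 0, 0, 0, 0], [0, 0, 0, 0, 0, 0, 0], [0, 0, 0, 0, 0, 0, 0]]}}

```text
time: 45.0
tool_pos: [458.4, -173.0, 15.0]
eef_rot: [179.9, -0.0, 84.5]
ft_force: [-0.5, -0.2, 6.1]
finger_gap: 23.9
finger_force: 39.4
```

Request:
{"fn": "step_arm", "kwargs": {"moves": [[0, 0, 0, 0, 0, -0.03, 0], [0, 0, 0, 0, 0, -0.065, 0], [0, 0, 0, 0.015, 0.004, -0.1, 0], [0, 0, 0, 0.045, 0.011, -0.12, 0], [0, 0, 0, 0.08, 0.019, -0.13, 0]]}}

```text
time: 45.42
tool_pos: [486.1, -95.8, 148.2]
eef_rot: [179.6, -0.0, 84.3]
ft_force: [0.9, 0.4, -1.3]
finger_gap: 23.9
finger_force: 39.3
```

Request:
{"fn": "step_arm", "kwargs": {"moves": [[0, 0, 0, 0.036, 0.009, 0, 0], [0, 0, 0, 0.072, 0.018, 0, 0], [0, 0, 0, 0.108, 0.027, 0, 0], [0, 0, 0, 0.141, 0.0345, 0.015, 0], [0, 0, 0, 0.141, 0.0345, 0.03, 0]]}}

```text
time: 45.83
tool_pos: [534.6, 47.4, 115.5]
eef_rot: [179.7, -0.3, 84.7]
ft_force: [0.4, -0.5, -1.1]
finger_gap: 23.8
finger_force: 39.3
```

Request:
{"fn": "step_arm", "kwargs": {"moves": [[0, 0, 0, 0, 0, 0, 0], [0, 0, 0, 0, 0, 0, 0], [0, 0, 0, 0, 0, 0, 0], [0, 0, 0, 0, 0, 0, 0], [0, 0, 0, 0, 0, 0, 0]]}}

```text
time: 46.25
tool_pos: [532.2, 41.2, 115.2]
eef_rot: [179.9, -0.1, 84.4]
ft_force: [-0.4, 0.1, -0.8]
finger_gap: 24.2
finger_force: 39.3
```

```bash
python3 chk.py 532.9 42.1 77
```

```text
[532.15189432  41.22735532 115.1616346 ] [ 1.79910132e+02 -9.82442993e-02  8.44068812e+01] [0.     0.     0.     0.0009 0.0006 0.0382] 24.158110070033857
[532.14645521  41.29814224 115.11945495] [ 1.79910227e+02 -1.00835485e-01  8.44099762e+01] [0.     0.     0.     0.0008 0.0006 0.0381] 24.02559441898948
0.5 [ 542. -306.] [ 538. -299.]
0.49 [ 556. -237.] [ 551. -233.]
0.42 [ 675. -300.] [ 665. -293.]
```

Request:
{"fn": "step_arm", "kwargs": {"moves": [[0, 0, 0, 0, 0, 0.015, 0], [0, 0, 0, 0, 0, 0.028, 0], [0, 0, 0, 0, 0, 0.034, 0], [0, 0, 0, 0, 0, 0.0365, 0], [0, 0, 0, 0, 0, 0.0365, 0]]}}

```text
time: 46.82
tool_pos: [531.3, 42.1, 77.6]
eef_rot: [-179.9, -0.1, 84.5]
ft_force: [1.0, 0.7, 0.7]
finger_gap: 24.2
finger_force: 39.3
```

Request:
{"fn": "step_arm", "kwargs": {"moves": [[0, 0, 0, 0, 0, 0.001, 0], [0, 0, 0, 0, 0, 0.0015, 0], [0, 0, 0, 0, 0, 0.0015, 0]]}}

```text
time: 47.07
tool_pos: [532.3, 42.2, 77.1]
eef_rot: [179.9, -0.1, 84.5]
ft_force: [-1.4, -1.0, 3.8]
finger_gap: 23.9
finger_force: 39.7
```

Request:
{"fn": "step_arm", "kwargs": {"moves": [[0, 0, 0, 0, 0, 0, 0.4], [0, 0, 0, 0, 0, 0, 0.5], [0, 0, 0, 0, 0, -0.01, 0.5], [0, 0, 0, 0, 0, -0.04, 0.5], [0, 0, 0, 0, 0, -0.08, 0.6]]}}

```text
time: 47.48
tool_pos: [528.3, 42.1, 153.7]
eef_rot: [-179.5, -0.0, 84.5]
ft_force: [1.4, 0.4, -1.1]
finger_gap: 50.9
finger_force: 0.0
```

Request:
{"fn": "step_arm", "kwargs": {"moves": [[0, 0, 0, -0.005, 0, -0.035, 0.6], [0, 0, 0, -0.01, 0, -0.07, 0.6], [0, 0, 0, -0.015, 0, -0.1, 0.6], [0, 0, 0, -0.015, 0, -0.12, 0.6], [0, 0, 0, -0.015, 0, -0.12, 0.6]]}}

```text
time: 47.9
tool_pos: [533.3, 26.8, 283.3]
eef_rot: [179.4, -0.2, 84.5]
ft_force: [0.2, 0.4, 0.1]
finger_gap: 51.1
finger_force: 0.0
```

Request:
{"fn": "step_arm", "kwargs": {"moves": [[0, 0, 0, 0, 0, 0, 0.6], [0, 0, 0, 0, 0, 0, 0.6], [0, 0, 0, 0, 0, 0, 0.6], [0, 0, 0, 0, 0, 0, 0.6], [0, 0, 0, 0, 0, 0, 0.6]]}}

```text
time: 48.32
tool_pos: [529.3, 27.1, 274.4]
eef_rot: [-179.8, -0.1, 84.5]
ft_force: [-0.2, -0.1, 0.3]
finger_gap: 51.6
finger_force: 0.0
```

```bash
python3 look.py wZ pot1 jaw_handle trough
python3 - <<'E'
from h import *
import pickle
c,L=pickle.load(open("wZ.pkl","rb"))
for l,z in (("pot1",62),("jaw_handle",68),("trough",62)):
    for p in L[l]: print(l,p[0],atz(c,p[1],z).round(1))
E
```

```text
[530.00389996  27.04225799 275.6092761 ] [-1.79945093e+02 -8.75338397e-02  8.45012889e+01]
{'pot1': [(0.87, array([321.7, 187.9])), (0.87, array([356. , 400.3])), (0.86, array([321.4, 154.1])), (0.85, array([333. ,  77.2]))], 'jaw_handle': [(0.79, array([437.1, 138. ])), (0.52, array([558.6, 257.8]))], 'trough': [(0.55, array([321.3, 135.6])), (0.39, array([324.8, 137. ]))]}
pot1 0.87 [532.8  42.6  62. ]
pot1 0.87 [ 548.  -188.7   62. ]
pot1 0.86 [535.3  72.   62. ]
pot1 0.85 [550.5 132.8  62. ]
jaw_handle 0.79 [633.6  76.7  68. ]
jaw_handle 0.52 [745.  -41.8  68. ]
trough 0.55 [536.6  87.5  62. ]
trough 0.39 [539.5  86.1  62. ]
```

View pics/wZ.png

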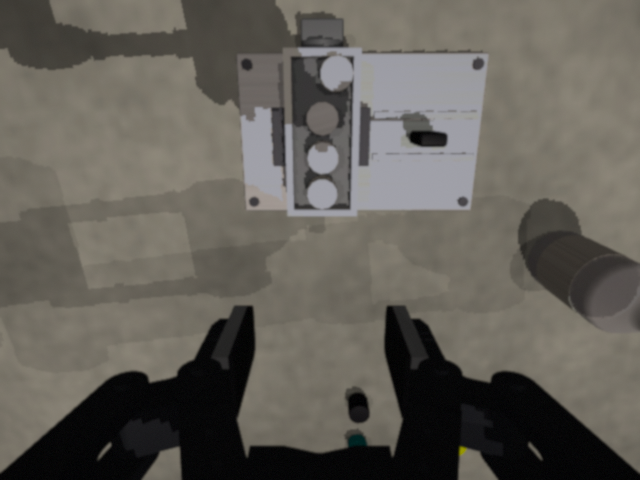

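wZ shows all four pots upright in the trough, with lids at (337,72), (322,118), (322,158) and (322,193). The farthest sits about 9 mm off the centre line, within the 14 mm limit and well clear of the wall. The block is snug and the robot is clear of everything.

```bash
python3 -c "
from bench import ctrl
print(ctrl.get_obs()['time']); print(ctrl.sign_off())"
```

```text
48.5167
the job is handed in; nothing more can be done
None
```

I handed the job in at 48.5 s of the 210 s limit. The cap is tight, the block lies trough up and snug in the shut clamp, and all four pots stand in the trough. One pot is about 9 mm off the centre line (limit 14 mm), and the judge's verdict was not shown.

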